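# Scoop the good mill ball out of the wash tub

### The arm

A 6-joint arm with a two-finger parallel gripper is mounted at the origin on the work surface. World frame = base frame: x ahead of the robot, y to its left, z up, the work surface at z = 0. Lengths are in mm, angles in degrees, forces in N, time in s.
With the tool pointing down it reaches from about 300 to 750 mm from the base axis. Payload 8.5 kg.
Tool frame: the origin (TCP) lies between the finger pads; the fingertips stand bot.tips_ahead ahead of it and the grasp point (between the pads) lies 6 mm ahead of it (bot.tips_ahead is the distance from the TCP to the fingertips, in mm); x points along the fingers, y is the direction in which the jaws open and shut, and the axes are right-handed (so a half turn about x gives the same grasp; the last joint's range is limited). The gripper opens to 88 mm and grips with 3 to 60 N. Pads are 18 mm wide; open, the fingers measure 123 mm over their backs; the gripper's body (75 mm by 187 mm) begins 45 mm behind the grasp point.
Start: joints at [57.68, 21.807, 74.336, -0, 83.858, -12.336], TCP at [187.964, 516.866, 263.748] pointing down, gripper open.
Joint ranges: [-178.18, 178.18], [-50.72, 133.34], [12.68, 142.11], [-81.47, 261.47], [9.98, 163.14], [-165.26, 165.26]. Speed limits (degrees/s): [136.94, 136.94, 180, 180, 180, 180].

### API

Orientations are given as [roll, pitch, yaw] about the fixed x, y, z axes, in that order (R = Rz(yaw) Ry(pitch) Rx(roll)).
In Python, from bench import bot, capture, calibration, finder gives the robot as it stands.
- The arm moves only by the tool play_rows, never from a script. Its argument "deltas" is a list of rows, each an object of numbers: "dx", "dy", "dz": the shift along the tool's x, y, z in cm; "twist": the turn about the tool's x in degrees; "grip": the opening in per cent of the stroke, from 0 (shut) to 100 (fully open). A call has 1 to 20 rows; each row shifts and turns the pose as measured when the row begins, along the tool's axes as they then stand; what a row does not reach is not made up. A row lasts 1/12 s, in which the tool goes at most 41.7 mm and 7.16 degrees, less where a joint would pass 70% of its speed; a pose out of reach is approached as far as the arm can. A call with a gripper value outside its range is refused whole. The fingers move at their own pace and stop on an object; the grip force is fixed at half the most. Time passes only in rows, so rows that do not move let the fingers close. It gives the time, the measured TCP pose, the force and the opening at its end, in the units of the state.
- bot.read_state(): the state, without advancing time (a new reading comes with each control period).
- capture(name): name is "side" or "top"; returns the picture (420x560x3 uint8, red, green, blue); there is no depth.
- calibration(name): a dict with "fx", "fy", "cx", "cy" (pixels), "origin" and "attitude" of the camera in the world. Camera axes: x right, y down, z forward; pixel columns grow to the right and rows downward; lengths in mm; the calibration is good to about 2 mm. A picture is of the moment at which its call begins. calibration takes no time and is no camera call.
- bot.close_job(): hands the job in, once; it reports no verdict.
Trained networks look in the newest picture that a camera, given by its name, has taken for a name from the list of things; names that differ only in an ending like _2 or _b are one class to them, and where a whole thing is asked for, a point or a joint stands for the part that bears it (a point fixed in the world has none). Each returns a list of dicts, best first, with "p" (0 to 1); they miss things now and then, are a little off and sometimes report something else, mostly with a low value. They report only what shows in the picture. A call takes as long as a camera call.
- finder.outline_of(target, camera): "region" (420x560 bool, what is visible of it) and "at" ([column, row] in pixels, amid what is visible of it).
The state is a dict: "t": time; "joint_pos": joint angles; "qvel": joint speeds; "tau": joint torques, N m; "eef_pos": TCP position; "eef_rot": TCP orientation; "contact_force": force on the tool from outside, world axes, zero at the start; "torque": the same for the moment, N m; "opening": finger opening in mm.
Only numpy, scipy, OpenCV 4.12 (cv2) and the standard library are available. Lean on these libraries where they do the work, as an engineer would, in place of code of your own. Each camera call takes 0.05 s, during which the arm holds its last target.

### The job

The glaze-mill balls have been washed: with the slotted scoop (its floor is open steel bars, not the solid-floored scoop beside it), scoop the one full-size ceramic ball out of the grey wash tub, so that the small worn chip drops between the bars and stays in the tub. Then stand the scoop, with the ball still in it, flat on the middle of the draining board at the tub's side and let go. Do not touch the ball or the chip with the fingers.

Things in the scene. Friction and masses are not known exactly. Their poses are not given: they have to be found in the camera images.
- scoop: Loose slotted scoop 110x103x90 mm. Origin mid-underside, +x open front. 5 bars d 4 along x at y=0,+-24,+-48 (slots 20), tips x=55 bent up 2; slide level on/just above the floor they slip under a ball stopped by a wall. Back plate x=-57, side plates y=+-51 to x=30. Wooden bar handle along x: 18 wide, x -60..45, z 66..90; grip from above near x=-10, z=78. A twin with solid floor stands 16 cm beside
- tub: Fixed grey smooth tub, origin under its centre, x along it away from robot. Inside 290 (x) x 140 (y) mm, floor z=5, rim z=45, walls 5. Ball and chip lie in the +x half by the far end wall (x=145), which stops the ball; the empty -x half takes the scoop (origin x=-80, front to +x). Draining board: fixed flat slab 150x150 mm joined to its +y side, centre x=0, y=150, top z=20
- ball: Full-size white ceramic mill ball, 40 mm diameter, 0.12 kg, slippery, loose on the tub floor near the far end; it rolls, so carry the scoop level or slightly nose up and gently. Origin: its centre. On two neighbouring scoop bars its centre is 20 mm above the scoop's underside
- chip: Undersized worn chip: white ceramic pebble 12 mm across, 9 mm high, 10 g, slippery, loose on the tub floor between the ball and the tub's middle. Origin: its centre. It passes through the scoop's 20 mm slots

How it is judged:
By the outcome, as a careful person would: the job done as asked, in the order asked, and still so for the second after the job is handed in, with the robot touching nothing.
It also fails if it takes over 58 s, if anything falls off the work surface, if the arm or the gripper's body presses on something with over 40 N, if the wrist force passes 120 N, or if a joint passes its speed limit or range.

## Working session

There is one attempt and no reset: what is moved stays moved. The work goes in short steps, Python scripts to look and compute and a tool call to move; the robot and the scene stay as the last step left them, time stands still between calls to the robot, and variables do not carry over. Pictures are saved under pics/ and viewed, and the job is handed in when it is done.

Besides the shell and the picture viewer there is one more tool, called after ">>>" as a command line: name --argument value ..., lists and objects as JSON in quotes. play_rows: Moves the arm, as the interface text tells. Its arguments: {"type":"object","properties":{"deltas":{"type":"array"}},"required":["deltas"]}

```bash
ls; mkdir -p pics; python3 - <<'E'
from bench import bot, capture, calibration, finder
import cv2
for n in ("side","top"):
    im=capture(n); cv2.imwrite(f"pics/{n}0.png",im[:,:,::-1])
    print(n,calibration(n))
    for t in ("scoop","tub","ball","chip"):
        for d in finder.outline_of(t,n)[:3]: print(t,d["p"],d["at"],d["region"].sum())
s=bot.read_state(); print(s, bot.tips_ahead)
E
```

```text
pics
side {'fx': 502.2078573722949, 'fy': 502.2078573722949, 'cx': 265.36339080862416, 'cy': 205.8510865535769, 'origin': array([494.5258364 , 446.47321822, 638.08622548]), 'attitude': array([-136.64547813,   -0.98096193, -168.88905   ])}
scoop 0.72 [352.8, 119.6] 1985
scoop 0.6 [209.9, 249.1] 506
tub 0.67 [254.9, 313.3] 31862
ball 0.97 [213.0, 247.3] 504
top {'fx': 466.22847303743197, 'fy': 466.22847303743197, 'cx': 280.7320250447319, 'cy': 213.39817419149176, 'origin': array([ 530.3606534 , -114.23461364,  876.99330847]), 'attitude': array([-177.3224394 ,    0.79815352,  -90.79639863])}
scoop 0.85 [433.5, 270.5] 1761
tub 0.85 [187.7, 217.8] 20093
tub 0.29 [431.7, 269.2] 2113
ball 0.76 [230.7, 167.7] 359
{'t': 0.5, 'joint_pos': array([ 5.76796696e+01,  2.18072932e+01,  7.43371709e+01, -1.09693391e-03,
        8.38586908e+01, -1.23353177e+01]), 'qvel': array([-0.03360257,  0.0008109 ,  0.04884707,  0.01703922,  0.06197523,
       -0.00296098]), 'tau': array([-1.69607006e-04, -4.37519181e+01, -2.24610436e+01,  7.13334815e-02,
        3.16693028e-02, -4.80948597e-05]), 'eef_pos': array([187.96174085, 516.85363204, 263.733941  ]), 'eef_rot': array([ -83.26499323,   89.99666196, -103.24988852]), 'contact_force': array([1.34658413, 0.87202385, 0.77415567]), 'torque': array([0.02590824, 0.02524551, 0.05437282]), 'opening': 88.44860267315248} 25.0
```

View pics/side0.png

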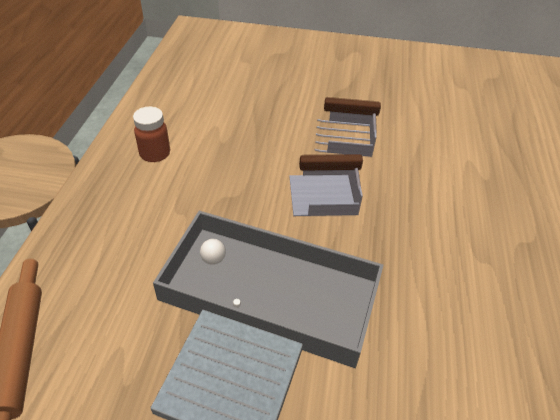

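View pics/top0.png

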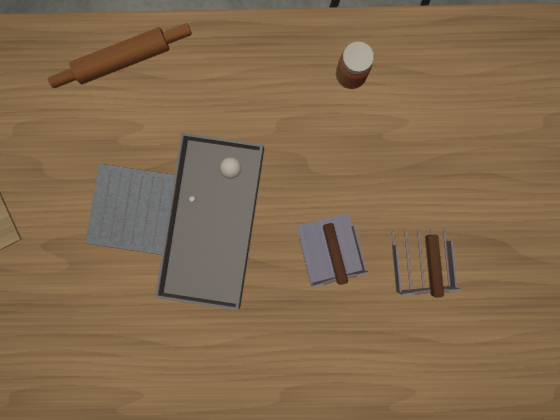

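The slotted scoop is the far right one in the top view (handle ends about (433,237) and (437,295)). The tub runs from (182,135) to (240,307), the ball is at (230,168) and the chip at (192,199). I'll enlarge the pictures for keypoints.

```bash
python3 - <<'E'
import cv2
a=cv2.imread("pics/top0.png")
cv2.imwrite("pics/t_sc.png",cv2.resize(a[220:310,380:470],None,fx=6.5,fy=6.5,interpolation=cv2.INTER_CUBIC))
cv2.imwrite("pics/t_tub.png",cv2.resize(a[125:315,80:270],None,fx=3,fy=3,interpolation=cv2.INTER_CUBIC))
b=cv2.imread("pics/side0.png")
cv2.imwrite("pics/s_sc.png",cv2.resize(b[85:165,300:400],None,fx=7,fy=7,interpolation=cv2.INTER_CUBIC))
E
```

```text
(no output)
```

View pics/t_sc.png

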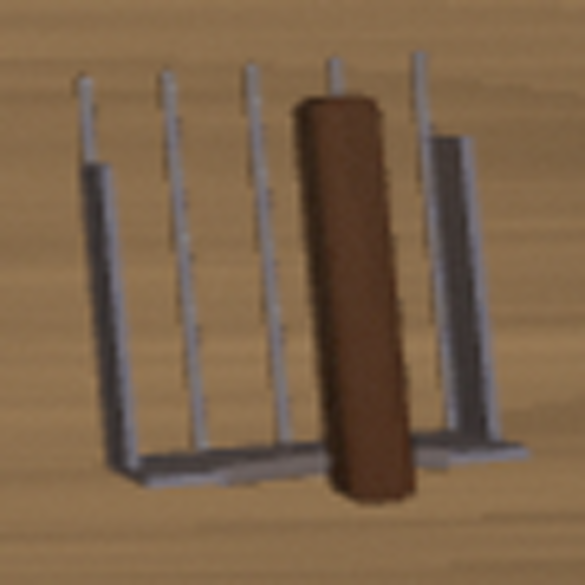

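View pics/t_tub.png

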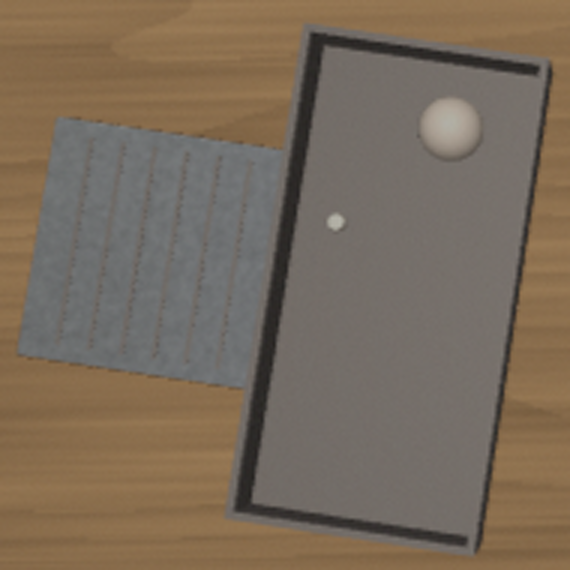

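View pics/s_sc.png

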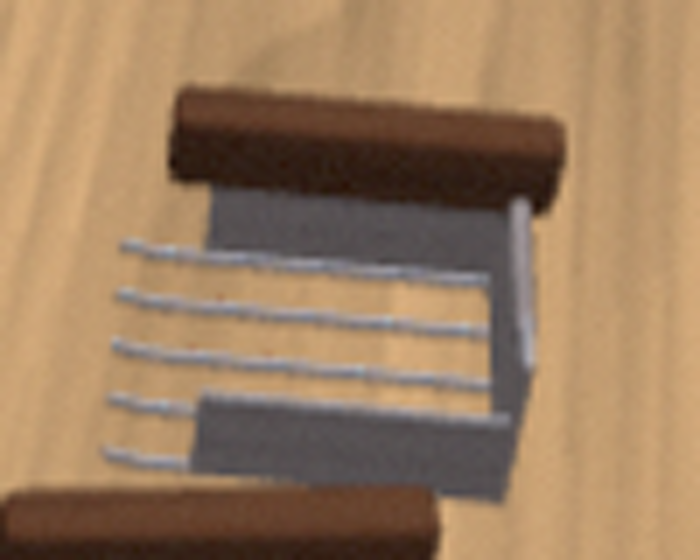

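```bash
cat > h.py <<'E'
import numpy as np, cv2
from scipy.spatial.transform import Rotation as R
from scipy.optimize import least_squares
from bench import bot, capture, calibration, finder
def rot(a): return R.from_euler('xyz',a,degrees=True).as_matrix()
def proj(n,P):
    c=calibration(n); q=(np.atleast_2d(P)-c["origin"])@rot(c["attitude"])
    return np.c_[c["fx"]*q[:,0]/q[:,2]+c["cx"],c["fy"]*q[:,1]/q[:,2]+c["cy"]]
def ray(n,uv,z):
    c=calibration(n); d=rot(c["attitude"])@np.array([(uv[0]-c["cx"])/c["fx"],(uv[1]-c["cy"])/c["fy"],1])
    return c["origin"]+d*(z-c["origin"][2])/d[2]
def place(p,L):
    L=np.atleast_2d(np.array(L,float)); return L@rot([0,0,p[2]]).T+[p[0],p[1],p[3] if len(p)>3 else 0]
def fit(obs,p0):
    # obs: (cam, local, uv)
    f=lambda p: np.concatenate([proj(n,place(p,l))[0]-uv for n,l,uv in obs])
    r=least_squares(f,p0,loss='soft_l1'); return r.x,f(r.x).reshape(-1,2)
def loc(p,w): return (np.array(w)-[p[0],p[1],0])@rot([0,0,p[2]])
E
python3 - <<'E'
from h import *
np.set_printoptions(precision=2,suppress=True)
T=lambda u,v:(u/6.5+380-.4,v/6.5+220-.4)
S=lambda u,v:(u/7+300-.4,v/7+85-.4)
top=[("top",(55,y,4),T(*c)) for y,c in zip((48,24,0,-24,-48),((85,75),(167,73),(251,66),(335,59),(419,54)))]
top+=[("top",(45,9,88),T(302,98)),("top",(45,-9,88),T(378,98)),("top",(-60,9,88),T(336,493)),("top",(-60,-9,88),T(413,493))]
side=[("side",(55,y,4),S(*c)) for y,c in zip((48,24,0,-24,-48),((106,452),(108,400),(113,345),(118,296),(123,245)))]
for o in (top,side,top+side):
    p,r=fit(o,[440,-350,0]); print("scoop",p,"\n",r.T)
U=lambda u,v:(u/3+80-.3,v/3+125-.3)
tt=[("top",(150,75,45),U(305,26)),("top",(150,-75,45),U(551,62)),("top",(-150,75,45),U(229,517)),("top",(-150,-75,45),U(476,553)),("top",(75,225,20),U(60,117)),("top",(-75,225,20),U(18,355))]
p,r=fit(tt,[500,50,-8]); print("tub",p,"\n",r.T)
ss=[("side",(150,-75,45),(200,217)),("side",(-150,-75,45),(379,268)),("side",(-150,75,45),(355,352)),("side",(150,75,45),(160,286))]
p2,r=fit(ss,p); print("tubside",p2,r.T)
p,r=fit(tt+ss,p); print("tub both",p,r.T)
for n,b,c in (("top",U(451,128),U(336,222)),("side",(213,250),(237,302))):
    B=ray(n,b,25);C=ray(n,c,9.5); print(n,"ball",B,loc(p,B),"chip",C,loc(p,C))
E
```

```text
scoop [ 483.08 -360.79    2.69] 
 [[-0.39 -0.12 -0.16 -0.18 -0.2   1.07  0.09  0.59 -0.47]
 [-0.3  -0.78 -0.49 -0.2  -0.21  0.21 -0.44  2.17  1.53]]
scoop [ 483.3  -363.51    4.13] 
 [[-0.19  0.18  0.11  0.01 -0.1 ]
 [ 0.18 -0.18  0.13 -0.18  0.04]]
scoop [ 483.13 -361.08    2.82] 
 [[-0.29 -0.03 -0.07 -0.1  -0.12  1.18  0.2   0.85 -0.22 -0.79 -0.13  0.08
   0.25  0.4 ]
 [-0.27 -0.77 -0.51 -0.25 -0.29  0.2  -0.47  2.15  1.49  0.51  0.16  0.49
   0.2   0.43]]
tub [558.53  23.68  -9.21] 
 [[ 0.34  0.4  -0.61  0.34 -0.67  0.04]
 [-1.02 -1.18  0.74  1.38 -0.3   0.31]]
tubside [563.3   30.61  -9.41] [[ -4.44   2.04   2.24 -11.41]
 [ -4.74  -0.62   4.7   -0.68]]
tub both [558.69  24.29  -9.22] [[ 0.01  0.06 -0.96 -0.02 -0.99 -0.29 -0.82  5.26  6.49 -6.76]
 [-1.1  -1.26  0.65  1.3  -0.39  0.21 -6.97 -3.82  0.58 -3.46]]
top ball [656.55 -10.77  25.  ] [102.21 -18.92  25.  ] chip [601.04  63.45   9.5 ] [35.53 45.44  9.5 ]
side ball [656.94 -14.56  25.  ] [103.2  -22.61  25.  ] chip [601.65  59.55   9.5 ] [36.75 41.69  9.5 ]
```

```bash
cat >> h.py <<'E'
def plan(target,yaw=None):
    """target TCP world; yaw: heading of the scoop +x (world deg). prints cm moves in current tool axes"""
    s=bot.read_state(); M=rot(s["eef_rot"]); d=M.T@(np.array(target)-s["eef_pos"])/10
    print("t",s["t"],"eef",s["eef_pos"].round(1),"jaw y",M[:,1].round(3),"F",s["contact_force"].round(1),"open",round(s["opening"],1))
    print("dx,dy,dz cm",d.round(2))
    h=np.degrees(np.arctan2(M[1,1],M[0,1])) # jaw heading
    print("jaw heading",round(h,2),"scoop heading if jaw=+y:",round(h-90,2),"if -y:",round(h+90,2))
    if yaw is not None:
        for o in (-90,90):
            e=(h+o-yaw+180)%360-180; print("twist",round(e,2)) # +twist lowers heading
E
python3 - <<'E'
from h import *
plan([473,-361.5,264],2.9)
p=[558.6,23.9,-9.21]
im=capture("side"); 
q=np.vstack([place(p,[(a,b,45) for a,b in((150,75),(150,-75),(-150,-75),(-150,75))]),place(p,[(a,b,5) for a,b in((145,70),(145,-70),(-145,-70),(-145,70))]),place(p,[(75,225,20),(-75,225,20)])])
im=cv2.resize(im[170:,140:400,::-1],None,fx=2.4,fy=2.4,interpolation=cv2.INTER_CUBIC)
for u,v in proj("side",q): cv2.circle(im,(int((u-140)*2.4),int((v-170)*2.4)),3,(0,0,255),1)
cv2.imwrite("pics/ov.png",im)
E
```

```text
t 0.5 eef [188.  516.9 263.7] jaw y [ 0.342  0.94  -0.   ] F [1.3 0.9 0.8] open 88.4
dx,dy,dz cm [-2.000e-02 -7.280e+01  5.681e+01]
jaw heading 70.02 scoop heading if jaw=+y: -19.98 if -y: 160.02
twist -22.88
twist 157.12
```

View pics/ov.png

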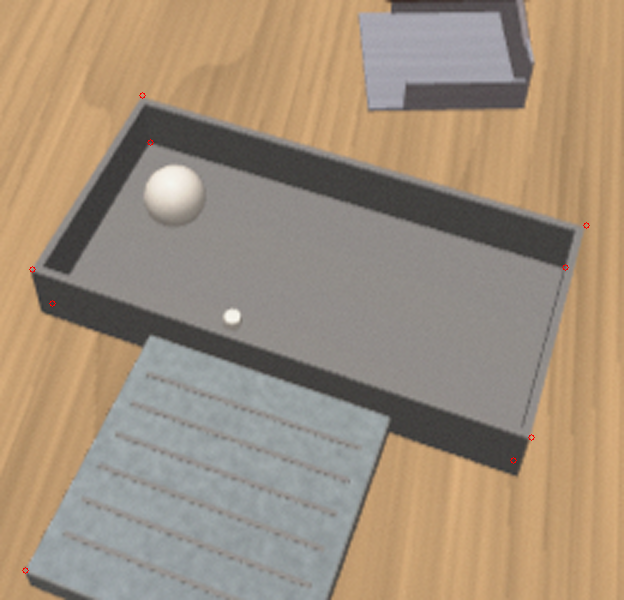

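>>> play_rows --deltas '[{"twist": -5.7,"grip": 100},{"twist": -5.7,"grip": 100},{"twist": -5.7,"grip": 100},{"twist": -5.7,"grip": 100},{"dy": -3,"dz": 0.8,"grip": 100},{"dy": -3,"dz": 0.8,"grip": 100},{"dy": -3,"dz": 0.8,"grip": 100},{"dy": -3,"dz": 0.8,"grip": 100},{"dy": -3,"dz": 0.8,"grip": 100},{"dy": -3,"dz": 0.8,"grip": 100},{"dy": -3,"dz": 0.8,"grip": 100},{"dy": -3,"dz": 0.8,"grip": 100},{"dy": -3,"dz": 0.8,"grip": 100},{"dy": -3,"dz": 0.8,"grip": 100},{"dy": -3,"dz": 0.8,"grip": 100},{"dy": -3,"dz": 0.8,"grip": 100},{"dy": -3,"dz": 0.8,"grip": 100},{"dy": -3,"dz": 0.8,"grip": 100},{"dy": -3,"dz": 0.8,"grip": 100},{"dy": -3,"dz": 0.8,"grip": 100}]'

```text
validation failed for argument at $.de...
```

```bash
python3 - <<'E'
from h import *
plan([473,-361.5,264],2.9)
E
```

```text
t 0.55 eef [188.  516.9 263.7] jaw y [ 0.342  0.94  -0.   ] F [-0.5  0.7  0.5] open 88.0
dx,dy,dz cm [-2.000e-02 -7.281e+01  5.681e+01]
jaw heading 70.02 scoop heading if jaw=+y: -19.98 if -y: 160.02
twist -22.88
twist 157.12
```

>>> play_rows --deltas '[{"dx": 0,"dy": 0,"dz": 0,"twist": -5.7,"grip": 100},{"dx": 0,"dy": 0,"dz": 0,"twist": -5.7,"grip": 100},{"dx": 0,"dy": 0,"dz": 0,"twist": -5.7,"grip": 100},{"dx": 0,"dy": 0,"dz": 0,"twist": -5.7,"grip": 100}]'

```text
t: 0.88
eef_pos: [187.9, 516.9, 263.8]
eef_rot: [112.4, 90.0, 116.0]
contact_force: [0.1, 0.0, 0.8]
opening: 88.2
```

>>> play_rows --deltas '[{"dx": 0,"dy": -3,"dz": 0.8,"twist": 0,"grip": 100},{"dx": 0,"dy": -3,"dz": 0.8,"twist": 0,"grip": 100},{"dx": 0,"dy": -3,"dz": 0.8,"twist": 0,"grip": 100},{"dx": 0,"dy": -3,"dz": 0.8,"twist": 0,"grip": 100},{"dx": 0,"dy": -3,"dz": 0.8,"twist": 0,"grip": 100},{"dx": 0,"dy": -3,"dz": 0.8,"twist": 0,"grip": 100},{"dx": 0,"dy": -3,"dz": 0.8,"twist": 0,"grip": 100},{"dx": 0,"dy": -3,"dz": 0.8,"twist": 0,"grip": 100},{"dx": 0,"dy": -3,"dz": 0.8,"twist": 0,"grip": 100},{"dx": 0,"dy": -3,"dz": 0.8,"twist": 0,"grip": 100},{"dx": 0,"dy": -3,"dz": 0.8,"twist": 0,"grip": 100},{"dx": 0,"dy": -3,"dz": 0.8,"twist": 0,"grip": 100},{"dx": 0,"dy": -3,"dz": 0.8,"twist": 0,"grip": 100},{"dx": 0,"dy": -3,"dz": 0.8,"twist": 0,"grip": 100},{"dx": 0,"dy": -3,"dz": 0.8,"twist": 0,"grip": 100},{"dx": 0,"dy": -3,"dz": 0.8,"twist": 0,"grip": 100},{"dx": 0,"dy": -3,"dz": 0.8,"twist": 0,"grip": 100},{"dx": 0,"dy": -3,"dz": 0.8,"twist": 0,"grip": 100},{"dx": 0,"dy": -3,"dz": 0.8,"twist": 0,"grip": 100},{"dx": 0,"dy": -3,"dz": 0.8,"twist": 0,"grip": 100}]'

```text
t: 2.55
eef_pos: [394.7, -93.5, 265.2]
eef_rot: [3.0, 89.4, 7.5]
contact_force: [0.2, 0.4, -0.9]
opening: 88.2
```

```bash
python3 - <<'E'
from h import *
plan([473,-361.5,264],2.9)
E
```

```text
t 2.55 eef [394.7 -93.5 265.2] jaw y [-0.078  0.997  0.001] F [ 0.2  0.4 -0.9] open 88.2
dx,dy,dz cm [  0.17 -27.33   5.7 ]
jaw heading 94.5 scoop heading if jaw=+y: 4.5 if -y: 184.5
twist 1.6
twist -178.4
```

>>> play_rows --deltas '[{"dx": 0,"dy": -2.9,"dz": 0.6,"twist": 0,"grip": 100},{"dx": 0,"dy": -2.9,"dz": 0.6,"twist": 0,"grip": 100},{"dx": 0,"dy": -2.9,"dz": 0.6,"twist": 0,"grip": 100},{"dx": 0,"dy": -2.9,"dz": 0.6,"twist": 0,"grip": 100},{"dx": 0,"dy": -2.9,"dz": 0.6,"twist": 0,"grip": 100},{"dx": 0,"dy": -2.9,"dz": 0.6,"twist": 0,"grip": 100},{"dx": 0,"dy": -2.9,"dz": 0.6,"twist": 0,"grip": 100},{"dx": 0,"dy": -2.9,"dz": 0.6,"twist": 0,"grip": 100},{"dx": 0,"dy": -2.9,"dz": 0.6,"twist": 0,"grip": 100},{"dx": 0,"dy": -1,"dz": 0.3,"twist": 1.6,"grip": 100},{"dx": 0,"dy": 0,"dz": 0,"twist": 0,"grip": 100},{"dx": 0,"dy": 0,"dz": 0,"twist": 0,"grip": 100}]'

```text
t: 3.55
eef_pos: [474.1, -379.9, 264.2]
eef_rot: [1.6, 89.4, 4.0]
contact_force: [0.6, 0.5, -0.5]
opening: 88.1
```

```bash
python3 - <<'E'
from h import *
plan([473,-361.5,140],2.9)
for n in ("top","side"): cv2.imwrite(f"pics/{n}1.png",capture(n)[:,:,::-1])
E
```

```text
t 3.55 eef [ 474.1 -379.9  264.2] jaw y [-0.043  0.999  0.   ] F [ 0.6  0.5 -0.5] open 88.1
dx,dy,dz cm [12.42  1.84 -0.17]
jaw heading 92.46 scoop heading if jaw=+y: 2.46 if -y: 182.46
twist -0.44
twist 179.56
```

View pics/side1.png

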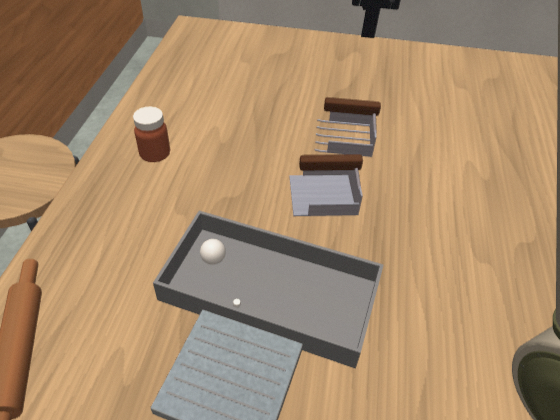

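>>> play_rows --deltas '[{"dx": 2.5,"dy": 1.0,"dz": 0,"twist": 0,"grip": 100},{"dx": 2.5,"dy": 0.8,"dz": 0,"twist": 0,"grip": 100},{"dx": 2.5,"dy": 0,"dz": 0,"twist": 0,"grip": 100},{"dx": 2.5,"dy": 0,"dz": 0,"twist": 0,"grip": 100},{"dx": 1.5,"dy": 0,"dz": 0,"twist": 0,"grip": 100},{"dx": 0,"dy": 0,"dz": 0,"twist": 0,"grip": 100}]'

```text
t: 4.15
eef_pos: [474.7, -353.8, 150.2]
eef_rot: [-18.0, 89.0, -15.0]
contact_force: [0.0, -0.6, 0.0]
opening: 88.1
```

```bash
python3 - <<'E'
from h import *
plan([473,-361.5,84],2.9)
for n in ("top","side"): im=capture(n);cv2.imwrite(f"pics/{n}2.png",im[:,:,::-1])
cv2.imwrite("pics/s2c.png",cv2.resize(im[0:220,240:460,::-1],None,fx=2.7,fy=2.7,interpolation=cv2.INTER_CUBIC))
E
```

```text
t 4.15 eef [ 474.7 -353.8  150.2] jaw y [-0.052  0.999 -0.005] F [ 0.  -0.6  0. ] open 88.1
dx,dy,dz cm [ 6.62 -0.72 -0.31]
jaw heading 92.99 scoop heading if jaw=+y: 2.99 if -y: 182.99
twist 0.09
twist -179.91
```

View pics/s2c.png

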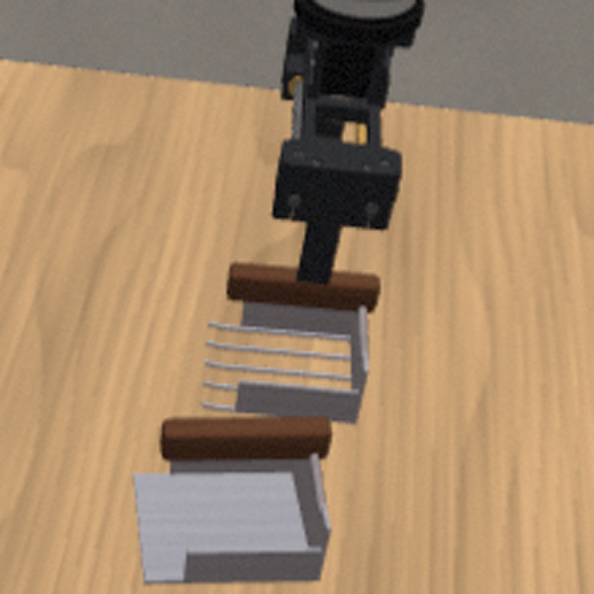

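View pics/top2.png

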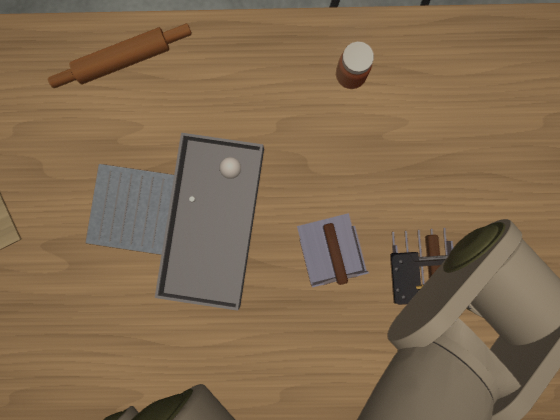

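>>> play_rows --deltas '[{"dx": 0,"dy": -0.4,"dz": -0.2,"twist": 0,"grip": 100},{"dx": 0,"dy": -0.3,"dz": -0.1,"twist": 0,"grip": 100},{"dx": 1.0,"dy": 0,"dz": 0,"twist": 0,"grip": 100},{"dx": 1.0,"dy": 0,"dz": 0,"twist": 0,"grip": 100},{"dx": 1.0,"dy": 0,"dz": 0,"twist": 0,"grip": 100},{"dx": 1.0,"dy": 0,"dz": 0,"twist": 0,"grip": 100},{"dx": 1.0,"dy": 0,"dz": 0,"twist": 0,"grip": 100},{"dx": 0.5,"dy": 0,"dz": 0,"twist": 0,"grip": 100},{"dx": 0,"dy": 0,"dz": 0,"twist": 0,"grip": 100}]'

```text
t: 5.0
eef_pos: [474.9, -364.4, 97.2]
eef_rot: [-32.5, 88.4, -29.4]
contact_force: [0.4, 0.3, 0.5]
opening: 88.4
```

```bash
python3 - <<'E'
from h import *
plan([473,-361.5,84],2.9)
print(rot(bot.read_state()["eef_rot"])[:,0])
E
```

```text
t 5.0 eef [ 474.9 -364.4   97.2] jaw y [-0.052  0.999 -0.015] F [0.4 0.3 0.5] open 88.4
dx,dy,dz cm [ 1.31  0.32 -0.2 ]
jaw heading 93.01 scoop heading if jaw=+y: 3.01 if -y: 183.01
twist 0.11
twist -179.89
[ 0.0247096  -0.01394912 -0.99959735]
```

>>> play_rows --deltas '[{"dx": 0.5,"dy": 0.2,"dz": -0.1,"twist": 0,"grip": 100},{"dx": 0.5,"dy": 0.0,"dz": -0.1,"twist": 0,"grip": 100},{"dx": 0.2,"dy": 0,"dz": 0,"twist": 0,"grip": 100},{"dx": 0,"dy": 0,"dz": 0,"twist": 0,"grip": 100}]'

```text
t: 5.33
eef_pos: [473.0, -362.4, 83.6]
eef_rot: [-32.0, 88.4, -29.0]
contact_force: [0.4, 0.1, -0.2]
opening: 88.1
```

```bash
python3 - <<'E'
from h import *
plan([473,-361.5,84],2.9)
print(rot(bot.read_state()["eef_rot"])[:,0])
E
```

```text
t 5.3333 eef [ 473.  -362.4   83.6] jaw y [-0.053  0.999 -0.015] F [ 0.4  0.1 -0.2] open 88.1
dx,dy,dz cm [-0.05  0.09  0.01]
jaw heading 93.02 scoop heading if jaw=+y: 3.02 if -y: 183.02
twist 0.12
twist -179.88
[ 0.02436178 -0.01349055 -0.99961218]
```

>>> play_rows --deltas '[{"dx": 0,"dy": 0,"dz": 0,"twist": 0,"grip": 10},{"dx": 0,"dy": 0,"dz": 0,"twist": 0,"grip": 10},{"dx": 0,"dy": 0,"dz": 0,"twist": 0,"grip": 10},{"dx": 0,"dy": 0,"dz": 0,"twist": 0,"grip": 10},{"dx": 0,"dy": 0,"dz": 0,"twist": 0,"grip": 10},{"dx": 0,"dy": 0,"dz": 0,"twist": 0,"grip": 10},{"dx": 0,"dy": 0,"dz": 0,"twist": 0,"grip": 10},{"dx": 0,"dy": 0,"dz": 0,"twist": 0,"grip": 10},{"dx": 0,"dy": 0,"dz": 0,"twist": 0,"grip": 10},{"dx": 0,"dy": 0,"dz": 0,"twist": 0,"grip": 10}]'

```text
t: 6.17
eef_pos: [473.5, -362.9, 85.0]
eef_rot: [-34.0, 88.2, -31.0]
contact_force: [0.4, -0.6, -0.0]
opening: 23.9
```

```bash
python3 - <<'E'
from h import *
plan([473,-361.5,84],2.9)
print(rot(bot.read_state()["eef_rot"])[:,0], bot.read_state()["torque"])
E
```

```text
t 6.1667 eef [ 473.5 -362.9   85. ] jaw y [-0.053  0.998 -0.017] F [ 0.4 -0.6 -0. ] open 23.9
dx,dy,dz cm [ 0.1   0.15 -0.04]
jaw heading 93.02 scoop heading if jaw=+y: 3.02 if -y: 183.02
twist 0.12
twist -179.88
[ 0.02636097 -0.01581479 -0.99952738] [0.03046902 0.02309556 0.02457714]
```

>>> play_rows --deltas '[{"dx": 0.1,"dy": 0.1,"dz": 0,"twist": 0,"grip": 0},{"dx": 0,"dy": 0,"dz": 0,"twist": 0,"grip": 0},{"dx": 0,"dy": 0,"dz": 0,"twist": 0,"grip": 0},{"dx": 0,"dy": 0,"dz": 0,"twist": 0,"grip": 0}]'

```text
t: 6.5
eef_pos: [473.6, -362.6, 84.5]
eef_rot: [-36.0, 88.1, -33.0]
contact_force: [-0.2, -0.8, 1.2]
opening: 17.9
```

```bash
python3 - <<'E'
from h import *
plan([473,-361.5,164],2.9)
print(rot(bot.read_state()["eef_rot"])[:,0], bot.read_state()["torque"])
E
```

```text
t 6.5 eef [ 473.6 -362.6   84.5] jaw y [-0.053  0.998 -0.019] F [-0.2 -0.8  1.2] open 17.9
dx,dy,dz cm [-7.95 -0.04  0.16]
jaw heading 93.02 scoop heading if jaw=+y: 3.02 if -y: 183.02
twist 0.12
twist -179.88
[ 0.02724583 -0.01766456 -0.99947267] [0.00722905 0.01702978 0.02443543]
```

>>> play_rows --deltas '[{"dx": -0.3,"dy": 0,"dz": 0,"twist": 0,"grip": 0},{"dx": -1,"dy": 0,"dz": 0,"twist": 0,"grip": 0},{"dx": -1,"dy": 0,"dz": 0,"twist": 0,"grip": 0},{"dx": -1,"dy": 0,"dz": 0,"twist": 0,"grip": 0},{"dx": -1,"dy": 0,"dz": 0,"twist": 0,"grip": 0},{"dx": -1,"dy": 0,"dz": 0,"twist": 0,"grip": 0},{"dx": -1,"dy": 0,"dz": 0,"twist": 0,"grip": 0},{"dx": -1,"dy": 0,"dz": 0,"twist": 0,"grip": 0},{"dx": -1,"dy": 0,"dz": 0,"twist": 0,"grip": 0},{"dx": -1,"dy": 0,"dz": 0,"twist": 0,"grip": 0},{"dx": -1,"dy": 0,"dz": 0,"twist": 0,"grip": 0}]'

```text
t: 7.42
eef_pos: [469.6, -358.7, 197.8]
eef_rot: [-32.8, 88.3, -29.7]
contact_force: [0.4, -0.8, -1.6]
opening: 17.9
```

```bash
cat >> h.py <<'E'
TUB=[558.5,23.8,-9.21]
def tool():
    s=bot.read_state(); M=rot(s["eef_rot"]); print("tool x",M[:,0].round(4),"M",s["torque"].round(2))
    h=np.degrees(np.arctan2(M[1,1],M[0,1]))-90
    o=s["eef_pos"]+np.array(rot([0,0,h])@[10,0,-84.5]); 
    print("scoop origin world",o.round(1),"in tub",loc(TUB,o).round(1),"heading rel tub",round(h-TUB[2],2))
def scoop_target(lx,ly,z,rel=0):
    """TCP for the scoop origin at tub-local (lx,ly), underside z, heading rel to tub"""
    a=TUB[2]+rel; o=place(TUB,[(lx,ly,z)])[0]; return o+rot([0,0,a])@[-10,0,84.5]
E
python3 - <<'E'
from h import *
tool()
for n in ("side",): im=capture(n);cv2.imwrite(f"pics/{n}3.png",im[:,:,::-1])
plan(scoop_target(-75,-9,100),TUB[2])
E
```

```text
tool x [ 0.0254 -0.0145 -0.9996] M [ 0.06 -0.01 -0.02]
scoop origin world [ 479.6 -358.2  113.3] in tub [ -16.7 -389.7  113.3] heading rel tub 12.25
t 7.4667 eef [ 470.1 -359.3  200.2] jaw y [-0.053  0.998 -0.019] F [ 0.2 -0.8  0.7] open 17.4
dx,dy,dz cm [ 0.89 38.73  2.33]
jaw heading 93.04 scoop heading if jaw=+y: 3.04 if -y: 183.04
twist 12.25
twist -167.75
```

View pics/side3.png

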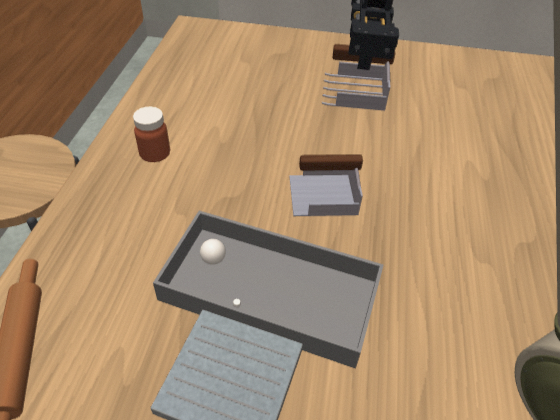

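>>> play_rows --deltas '[{"dx": 0,"dy": 0,"dz": 0,"twist": 2.5,"grip": 0},{"dx": 0,"dy": 0,"dz": 0,"twist": 2.5,"grip": 0},{"dx": 0,"dy": 0,"dz": 0,"twist": 2.5,"grip": 0},{"dx": 0,"dy": 0,"dz": 0,"twist": 2.5,"grip": 0},{"dx": 0,"dy": 0,"dz": 0,"twist": 1,"grip": 0},{"dx": 0,"dy": 0,"dz": 0,"twist": 0,"grip": 0}]'

```text
t: 7.97
eef_pos: [469.9, -358.7, 204.9]
eef_rot: [-25.7, 87.8, -34.1]
contact_force: [-0.6, -0.7, -2.1]
opening: 17.7
```

```bash
python3 - <<'E'
from h import *
tool()
plan(scoop_target(-75,-9,100),TUB[2])
E
```

```text
tool x [ 0.0316 -0.0214 -0.9993] M [0.   0.02 0.01]
scoop origin world [ 479.8 -360.2  120.4] in tub [ -16.2 -391.6  120.4] heading rel tub 0.78
t 7.9667 eef [ 469.9 -358.7  204.9] jaw y [ 0.147  0.989 -0.017] F [-0.6 -0.7 -2.1] open 17.7
dx,dy,dz cm [ 1.22 38.38 -5.4 ]
jaw heading 81.57 scoop heading if jaw=+y: -8.43 if -y: 171.57
twist 0.78
twist -179.22
```

>>> play_rows --deltas '[{"dx": 0,"dy": 1,"dz": -0.2,"twist": 0,"grip": 0},{"dx": 0,"dy": 1.8,"dz": -0.25,"twist": 0,"grip": 0},{"dx": 0,"dy": 1.8,"dz": -0.25,"twist": 0,"grip": 0},{"dx": 0,"dy": 1.8,"dz": -0.25,"twist": 0,"grip": 0},{"dx": 0,"dy": 1.8,"dz": -0.25,"twist": 0,"grip": 0},{"dx": 0,"dy": 1.8,"dz": -0.25,"twist": 0,"grip": 0},{"dx": 0,"dy": 1.8,"dz": -0.25,"twist": 0,"grip": 0},{"dx": 0,"dy": 1.8,"dz": -0.25,"twist": 0,"grip": 0},{"dx": 0,"dy": 1.8,"dz": -0.25,"twist": 0,"grip": 0},{"dx": 0,"dy": 1.8,"dz": -0.25,"twist": 0,"grip": 0},{"dx": 0,"dy": 1.8,"dz": -0.25,"twist": 0,"grip": 0},{"dx": 0,"dy": 1.8,"dz": -0.25,"twist": 0,"grip": 0},{"dx": 0,"dy": 1.8,"dz": -0.25,"twist": 0,"grip": 0},{"dx": 0,"dy": 1.8,"dz": -0.25,"twist": 0,"grip": 0},{"dx": 0,"dy": 1.8,"dz": -0.25,"twist": 0,"grip": 0},{"dx": 0,"dy": 1.8,"dz": -0.25,"twist": 0,"grip": 0},{"dx": 0,"dy": 1.8,"dz": -0.25,"twist": 0,"grip": 0},{"dx": 0,"dy": 1.8,"dz": -0.25,"twist": 0.3,"grip": 0},{"dx": 0,"dy": 1.8,"dz": -0.25,"twist": 0.3,"grip": 0},{"dx": 0,"dy": 1.8,"dz": -0.25,"twist": 0,"grip": 0}]'

```text
t: 9.63
eef_pos: [461.1, 23.5, 198.8]
eef_rot: [-23.1, 87.8, -31.0]
contact_force: [0.4, -0.6, -3.3]
opening: 17.7
```

```bash
python3 - <<'E'
from h import *
tool()
plan(scoop_target(-75,-9,100),TUB[2])
E
```

```text
tool x [ 0.0328 -0.0197 -0.9993] M [ 0.03 -0.01 -0.02]
scoop origin world [471.   22.1 114.3] in tub [-86.1 -15.7 114.3] heading rel tub 1.32
t 9.6333 eef [461.1  23.5 198.8] jaw y [ 0.137  0.99  -0.015] F [ 0.4 -0.6 -3.3] open 17.7
dx,dy,dz cm [1.46 0.69 1.07]
jaw heading 82.11 scoop heading if jaw=+y: -7.89 if -y: 172.11
twist 1.32
twist -178.68
```

>>> play_rows --deltas '[{"dx": 0.5,"dy": 0.2,"dz": 0.4,"twist": 0.7,"grip": 0},{"dx": 1,"dy": 0,"dz": 0.4,"twist": 0.6,"grip": 0},{"dx": 1,"dy": 0,"dz": 0.2,"twist": 0,"grip": 0},{"dx": 1,"dy": 0,"dz": 0,"twist": 0,"grip": 0},{"dx": 1,"dy": 0,"dz": 0,"twist": 0,"grip": 0},{"dx": 0.5,"dy": 0,"dz": 0,"twist": 0,"grip": 0},{"dx": 0,"dy": 0,"dz": 0,"twist": 0,"grip": 0}]'

```text
t: 10.22
eef_pos: [472.6, 24.4, 144.6]
eef_rot: [-21.5, 87.8, -30.5]
contact_force: [0.0, 0.8, -2.4]
opening: 17.5
```

```bash
python3 - <<'E'
from h import *
tool()
plan(scoop_target(-75,-9,6),TUB[2])
im=capture("side");cv2.imwrite("pics/side4.png",im[:,:,::-1])
im=cv2.resize(im[130:380,140:400,::-1],None,fx=2.4,fy=2.4,interpolation=cv2.INTER_CUBIC)
cv2.imwrite("pics/s4c.png",im)
im=capture("top");cv2.imwrite("pics/top4.png",im[:,:,::-1])
E
```

```text
tool x [ 0.0334 -0.0197 -0.9992] M [ 0.03 -0.01  0.01]
scoop origin world [482.5  22.9  60.1] in tub [-74.9 -13.1  60.1] heading rel tub 0.24
t 10.2167 eef [472.6  24.4 144.6] jaw y [ 0.156  0.988 -0.014] F [ 0.   0.8 -2.4] open 17.5
dx,dy,dz cm [ 5.4   0.49 -0.21]
jaw heading 81.03 scoop heading if jaw=+y: -8.97 if -y: 171.03
twist 0.24
twist -179.76
```

View pics/s4c.png

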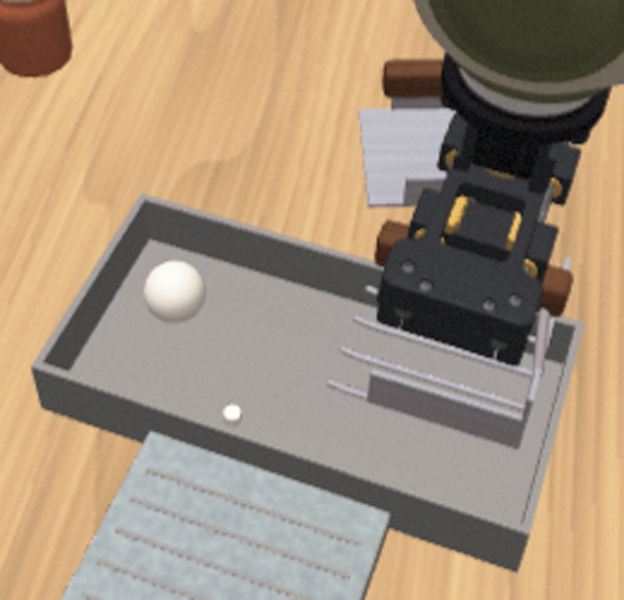

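View pics/top4.png

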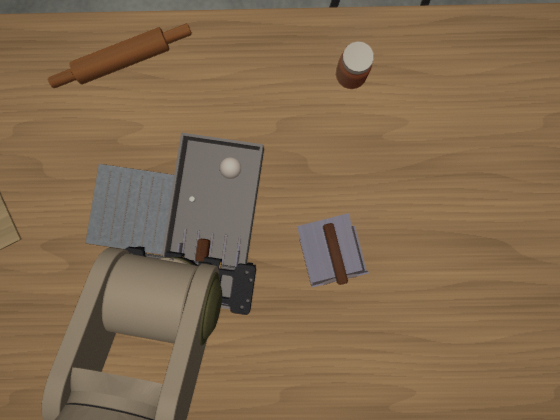

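>>> play_rows --deltas '[{"dx": 0.5,"dy": 0.3,"dz": 0,"twist": 0.2,"grip": 0},{"dx": 1,"dy": 0.1,"dz": 0,"twist": 0,"grip": 0},{"dx": 1,"dy": 0,"dz": 0,"twist": 0,"grip": 0},{"dx": 1,"dy": 0,"dz": 0,"twist": 0,"grip": 0},{"dx": 0.6,"dy": 0,"dz": 0,"twist": 0,"grip": 0},{"dx": 0.3,"dy": 0,"dz": 0,"twist": 0,"grip": 0},{"dx": 0,"dy": 0,"dz": 0,"twist": 0,"grip": 0}]'

```text
t: 10.9
eef_pos: [477.4, 27.5, 101.7]
eef_rot: [-17.4, 87.3, -26.6]
contact_force: [-0.1, -1.0, -1.7]
opening: 17.6
```

```bash
python3 - <<'E'
from h import *
tool()
plan(scoop_target(-75,-9,6),TUB[2])
E
```

```text
tool x [ 0.0426 -0.0213 -0.9989] M [0.   0.05 0.  ]
scoop origin world [487.2  25.9  17.2] in tub [-70.7  -9.4  17.2] heading rel tub -0.08
t 10.9 eef [477.4  27.5 101.7] jaw y [ 0.161  0.987 -0.014] F [-0.1 -1.  -1.7] open 17.6
dx,dy,dz cm [ 1.1   0.05 -0.48]
jaw heading 80.71 scoop heading if jaw=+y: -9.29 if -y: 170.71
twist -0.08
twist 179.92
```

>>> play_rows --deltas '[{"dx": 0.4,"dy": 0,"dz": 0,"twist": 0,"grip": 0},{"dx": 0.3,"dy": 0,"dz": 0,"twist": 0,"grip": 0},{"dx": 0.2,"dy": 0,"dz": 0,"twist": 0,"grip": 0},{"dx": 0.1,"dy": 0,"dz": 0,"twist": 0,"grip": 0}]'

```text
t: 11.23
eef_pos: [478.6, 27.2, 92.1]
eef_rot: [-16.4, 87.1, -25.7]
contact_force: [-0.2, -0.8, -2.5]
opening: 17.7
```

```bash
python3 - <<'E'
from h import *
tool()
plan(scoop_target(-75,-9,6),TUB[2])
E
```

```text
tool x [ 0.0454 -0.0218 -0.9987] M [ 0.03  0.02 -0.02]
scoop origin world [488.5  25.6   7.6] in tub [-69.4  -9.4   7.6] heading rel tub -0.08
t 11.2333 eef [478.6  27.2  92.1] jaw y [ 0.161  0.987 -0.014] F [-0.2 -0.8 -2.5] open 17.7
dx,dy,dz cm [ 0.13  0.04 -0.57]
jaw heading 80.71 scoop heading if jaw=+y: -9.29 if -y: 170.71
twist -0.08
twist 179.92
```

>>> play_rows --deltas '[{"dx": 0.1,"dy": 0,"dz": 0,"twist": 0,"grip": 0},{"dx": 0.1,"dy": 0,"dz": 0,"twist": 0,"grip": 0},{"dx": 0.1,"dy": 0,"dz": 0,"twist": 0,"grip": 0}]'

```text
t: 11.48
eef_pos: [479.7, 27.0, 89.7]
eef_rot: [-15.5, 87.0, -24.8]
contact_force: [1.6, 1.3, 7.8]
opening: 17.3
```

```bash
python3 - <<'E'
from h import *
tool()
plan(scoop_target(-75,-9,6),TUB[2])
E
```

```text
tool x [ 0.0483 -0.0223 -0.9986] M [ 0.1  -0.06  0.03]
scoop origin world [489.6  25.4   5.2] in tub [-68.3  -9.5   5.2] heading rel tub -0.09
t 11.4833 eef [479.7  27.   89.7] jaw y [ 0.162  0.987 -0.014] F [1.6 1.3 7.8] open 17.3
dx,dy,dz cm [-0.12  0.04 -0.67]
jaw heading 80.7 scoop heading if jaw=+y: -9.3 if -y: 170.7
twist -0.09
twist 179.91
```

>>> play_rows --deltas '[{"dx": 0,"dy": 0,"dz": 0.5,"twist": 0,"grip": 0},{"dx": 0.02,"dy": 0,"dz": 0.8,"twist": 0,"grip": 0},{"dx": 0.04,"dy": 0,"dz": 0.8,"twist": 0,"grip": 0},{"dx": 0.04,"dy": 0,"dz": 0.8,"twist": 0,"grip": 0},{"dx": 0.04,"dy": 0,"dz": 0.8,"twist": 0,"grip": 0},{"dx": 0.04,"dy": 0,"dz": 0.5,"twist": 0,"grip": 0}]'

```text
t: 11.98
eef_pos: [524.7, 19.6, 90.0]
eef_rot: [-15.9, 87.0, -25.1]
contact_force: [-0.6, 0.2, -0.0]
opening: 17.4
```

```bash
python3 - <<'E'
from h import *
tool()
plan(scoop_target(80,-9,5.5),TUB[2])
im=capture("side");cv2.imwrite("pics/side5.png",im[:,:,::-1])
im=cv2.resize(im[130:380,140:400,::-1],None,fx=2.4,fy=2.4,interpolation=cv2.INTER_CUBIC)
cv2.imwrite("pics/s5c.png",im)
E
```

```text
tool x [ 0.0472 -0.0222 -0.9986] M [0.07 0.28 0.02]
scoop origin world [534.5  18.    5.5] in tub [-22.7  -9.5   5.5] heading rel tub -0.09
t 11.9833 eef [524.7  19.6  90. ] jaw y [ 0.162  0.987 -0.014] F [-0.6  0.2 -0. ] open 17.4
dx,dy,dz cm [ 0.52  0.07 10.26]
jaw heading 80.7 scoop heading if jaw=+y: -9.3 if -y: 170.7
twist -0.09
twist 179.91
```

View pics/s5c.png

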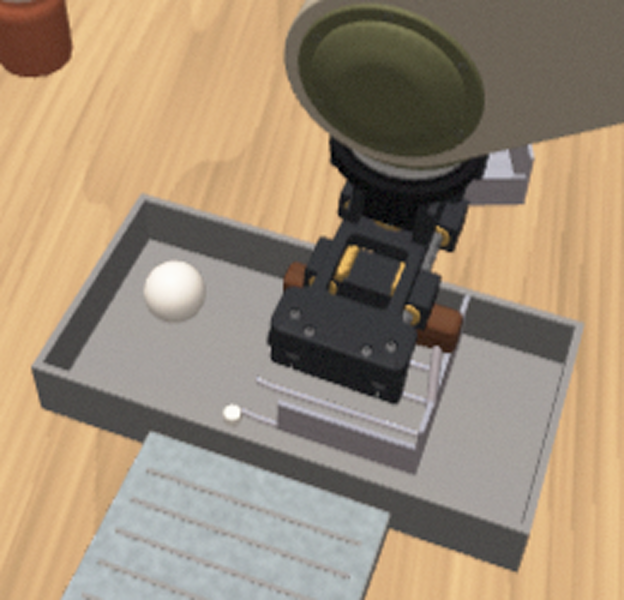

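>>> play_rows --deltas '[{"dx": 0,"dy": 0,"dz": -0.5,"twist": 0,"grip": 0},{"dx": 0,"dy": -0.2,"dz": -0.2,"twist": 0,"grip": 0},{"dx": 0,"dy": -0.2,"dz": 0,"twist": 0,"grip": 0},{"dx": 0,"dy": -0.1,"dz": 0,"twist": 0,"grip": 0},{"dx": 0,"dy": 0,"dz": 0,"twist": 0,"grip": 0}]'

```text
t: 12.45
eef_pos: [517.7, 15.4, 90.4]
eef_rot: [-14.4, 86.8, -23.7]
contact_force: [0.8, 0.6, 0.4]
opening: 17.8
```

```bash
python3 - <<'E'
from h import *
tool()
plan(scoop_target(80,-9,5.5),TUB[2])
im=capture("side");cv2.imwrite("pics/side6.png",im[:,:,::-1])
im=cv2.resize(im[220:350,150:320,::-1],None,fx=4,fy=4,interpolation=cv2.INTER_CUBIC)
cv2.imwrite("pics/s6c.png",im)
E
```

```text
tool x [ 0.0509 -0.0223 -0.9985] M [ 0.08 -0.09  0.03]
scoop origin world [527.5  13.8   5.9] in tub [-28.9 -14.9   5.9] heading rel tub -0.1
t 12.45 eef [517.7  15.4  90.4] jaw y [ 0.162  0.987 -0.014] F [0.8 0.6 0.4] open 17.8
dx,dy,dz cm [ 0.62  0.6  10.88]
jaw heading 80.69 scoop heading if jaw=+y: -9.31 if -y: 170.69
twist -0.1
twist 179.9
```

View pics/s6c.png

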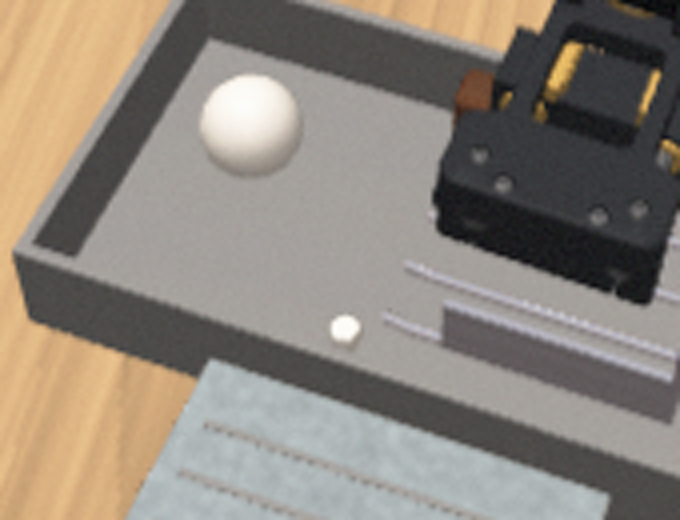

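>>> play_rows --deltas '[{"dx": 0.06,"dy": 0,"dz": 0.4,"twist": 0,"grip": 0},{"dx": 0.06,"dy": 0,"dz": 0.8,"twist": 0,"grip": 0},{"dx": 0.06,"dy": 0,"dz": 0.8,"twist": 0,"grip": 0},{"dx": 0.06,"dy": 0,"dz": 0.8,"twist": 0,"grip": 0},{"dx": 0.06,"dy": 0,"dz": 0.8,"twist": 0,"grip": 0},{"dx": 0.04,"dy": 0,"dz": 0.3,"twist": 0,"grip": 0}]'

```text
t: 13.0
eef_pos: [558.2, 8.7, 89.5]
eef_rot: [-16.3, 87.1, -25.6]
contact_force: [-3.6, 0.7, 9.1]
opening: 18.0
```

```bash
python3 - <<'E'
from h import *
tool()
plan(scoop_target(80,-9,5.5),TUB[2])
im=capture("side");cv2.imwrite("pics/side7.png",im[:,:,::-1])
im=cv2.resize(im[220:350,150:320,::-1],None,fx=4,fy=4,interpolation=cv2.INTER_CUBIC)
cv2.imwrite("pics/s7c.png",im)
E
```

```text
tool x [ 0.0462 -0.0221 -0.9987] M [0.09 0.89 0.01]
scoop origin world [568.1   7.1   5. ] in tub [ 12.1 -15.    5. ] heading rel tub -0.07
t 13.0 eef [558.2   8.7  89.5] jaw y [ 0.161  0.987 -0.014] F [-3.6  0.7  9.1] open 18.0
dx,dy,dz cm [0.27 0.61 6.78]
jaw heading 80.72 scoop heading if jaw=+y: -9.28 if -y: 170.72
twist -0.07
twist 179.93
```

View pics/s7c.png

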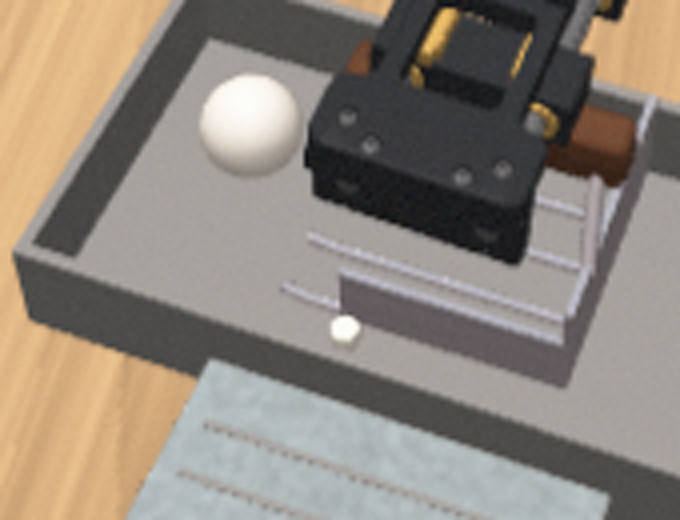

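```bash
python3 - <<'E'
from h import *
print("tips",[loc(TUB,ray("side",uv,8.5)).round(1) for uv in((220.9,291.7),(227.3,279.2))])
print("ball",loc(TUB,ray("side",(212.3,250.9),25)).round(1))
a=cv2.imread("pics/side7.png"); 
for d in finder.outline_of("ball","side")[:1]:
    r=d["region"]; c=cv2.minEnclosingCircle(np.argwhere(r)[:,::-1].astype(np.float32)); print(d["p"],d["at"],c,loc(TUB,ray("side",c[0],25)))
E
```

```text
tips [array([66.2, 33.7,  8.5]), array([66.2,  9.7,  8.5])]
ball [103.6 -20.1  25. ]
0.82 [211.9, 250.0] ((212.7485809326172, 251.01695251464844), 12.416426658630371) [102.84244652 -20.15527256  25.        ]
```

>>> play_rows --deltas '[{"dx": -0.05,"dy": 0.2,"dz": 0,"twist": 0,"grip": 0},{"dx": 0,"dy": 0.2,"dz": 0,"twist": 0,"grip": 0},{"dx": 0,"dy": 0.15,"dz": 0,"twist": 0,"grip": 0},{"dx": 0,"dy": 0,"dz": 0,"twist": 0,"grip": 0}]'

```text
t: 13.43
eef_pos: [561.0, 13.8, 89.8]
eef_rot: [-16.4, 86.9, -25.7]
contact_force: [-0.6, -0.6, 1.6]
opening: 17.8
```

```bash
python3 - <<'E'
from h import *
tool()
plan(scoop_target(80,-8.5,5.5),TUB[2])
im=capture("side");cv2.imwrite("pics/side8.png",im[:,:,::-1])
im=cv2.resize(im[220:350,150:320,::-1],None,fx=4,fy=4,interpolation=cv2.INTER_CUBIC)
cv2.imwrite("pics/s8c.png",im)
E
```

```text
tool x [ 0.049  -0.0235 -0.9985] M [-0.06  0.29  0.09]
scoop origin world [570.9  12.2   5.3] in tub [14.  -9.4  5.3] heading rel tub -0.07
t 13.4333 eef [561.   13.8  89.8] jaw y [ 0.161  0.987 -0.015] F [-0.6 -0.6  1.6] open 17.8
dx,dy,dz cm [0.32 0.1  6.59]
jaw heading 80.72 scoop heading if jaw=+y: -9.28 if -y: 170.72
twist -0.07
twist 179.93
```

View pics/s8c.png

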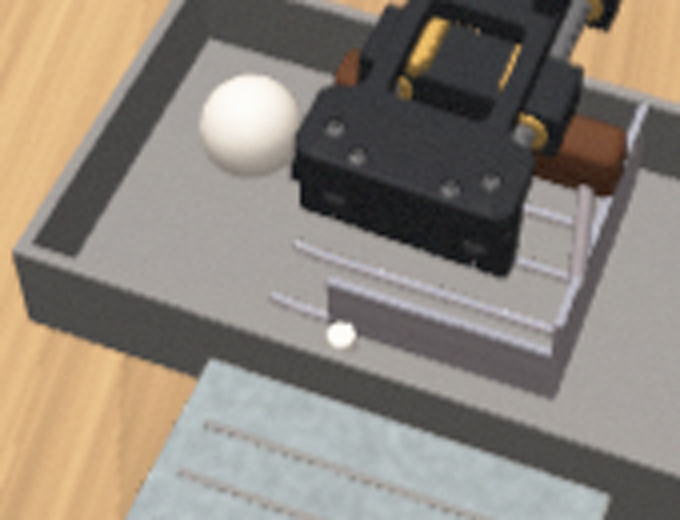

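>>> play_rows --deltas '[{"dx": 0.03,"dy": 0,"dz": 0.3,"twist": 0,"grip": 0},{"dx": 0.03,"dy": 0,"dz": 0.5,"twist": 0,"grip": 0},{"dx": 0.03,"dy": 0,"dz": 0.5,"twist": 0,"grip": 0},{"dx": 0.03,"dy": 0,"dz": 0.5,"twist": 0,"grip": 0},{"dx": 0.03,"dy": 0,"dz": 0.5,"twist": 0,"grip": 0},{"dx": 0.03,"dy": 0,"dz": 0.5,"twist": 0,"grip": 0},{"dx": 0.03,"dy": 0,"dz": 0.5,"twist": 0,"grip": 0},{"dx": 0.03,"dy": 0,"dz": 0.3,"twist": 0,"grip": 0}]'

```text
t: 14.15
eef_pos: [599.1, 8.0, 89.5]
eef_rot: [-16.2, 87.1, -25.5]
contact_force: [-3.8, -0.2, 6.2]
opening: 17.7
```

```bash
python3 - <<'E'
from h import *
tool()
plan(scoop_target(85,-8.5,5.5),TUB[2])
im=capture("side");cv2.imwrite("pics/side9.png",im[:,:,::-1])
im=cv2.resize(im[220:350,150:320,::-1],None,fx=4,fy=4,interpolation=cv2.INTER_CUBIC)
cv2.imwrite("pics/s9c.png",im)
im=capture("top");im=cv2.resize(im[110:260,100:300,::-1],None,fx=4,fy=4,interpolation=cv2.INTER_CUBIC)
cv2.imwrite("pics/t9c.png",im)
E
```

```text
tool x [ 0.0464 -0.0221 -0.9987] M [0.14 0.74 0.  ]
scoop origin world [609.    6.4   5. ] in tub [52.6 -9.1  5. ] heading rel tub -0.08
t 14.15 eef [599.1   8.   89.5] jaw y [ 0.161  0.987 -0.014] F [-3.8 -0.2  6.2] open 17.7
dx,dy,dz cm [0.11 0.06 3.23]
jaw heading 80.71 scoop heading if jaw=+y: -9.29 if -y: 170.71
twist -0.08
twist 179.92
```

View pics/s9c.png

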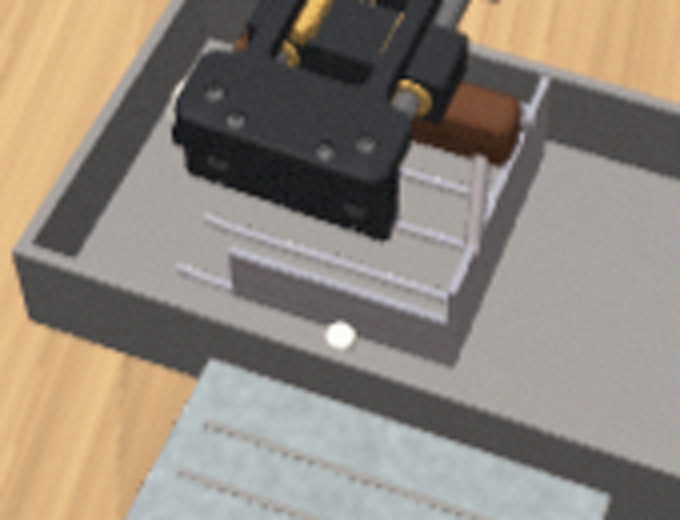

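View pics/t9c.png

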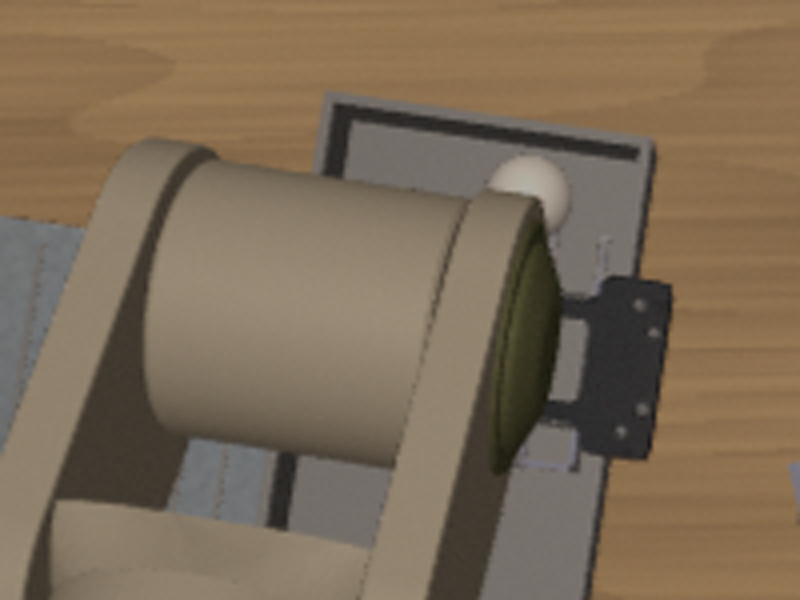

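>>> play_rows --deltas '[{"dx": 0.0,"dy": 0,"dz": 0.3,"twist": 0,"grip": 0},{"dx": 0.02,"dy": 0,"dz": 0.3,"twist": 0,"grip": 0},{"dx": 0.02,"dy": 0,"dz": 0.3,"twist": 0,"grip": 0},{"dx": 0.02,"dy": 0,"dz": 0.3,"twist": 0,"grip": 0},{"dx": 0.02,"dy": 0,"dz": 0.3,"twist": 0,"grip": 0},{"dx": 0.02,"dy": 0,"dz": 0.3,"twist": 0,"grip": 0},{"dx": 0.02,"dy": 0,"dz": 0.3,"twist": 0,"grip": 0}]'

```text
t: 14.83
eef_pos: [620.9, 4.6, 89.5]
eef_rot: [-17.2, 87.2, -26.4]
contact_force: [-1.8, 0.3, 3.8]
opening: 17.6
```

```bash
python3 - <<'E'
from h import *
tool()
plan(scoop_target(87,-8.5,5.5),TUB[2])
im=capture("top");im=cv2.resize(im[110:260,100:300,::-1],None,fx=4,fy=4,interpolation=cv2.INTER_CUBIC)
cv2.imwrite("pics/t10c.png",im)
E
```

```text
tool x [ 0.0436 -0.0217 -0.9988] M [ 0.11  0.62 -0.07]
scoop origin world [630.8   3.    5. ] in tub [74.7 -9.   5. ] heading rel tub -0.07
t 14.8333 eef [620.9   4.6  89.5] jaw y [ 0.161  0.987 -0.014] F [-1.8  0.3  3.8] open 17.6
dx,dy,dz cm [0.01 0.05 1.23]
jaw heading 80.72 scoop heading if jaw=+y: -9.28 if -y: 170.72
twist -0.07
twist 179.93
```

View pics/t10c.png

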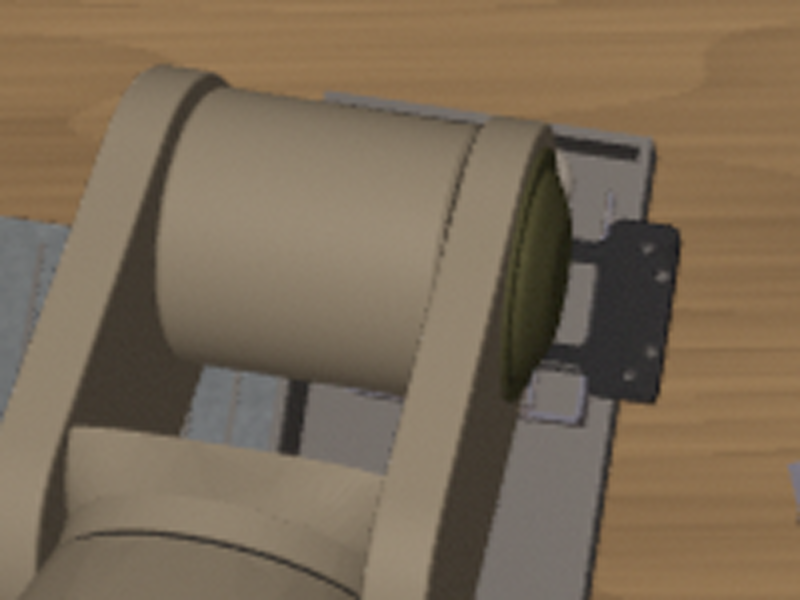

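>>> play_rows --deltas '[{"dx": 0.01,"dy": 0,"dz": 0.3,"twist": 0,"grip": 0},{"dx": 0.01,"dy": 0,"dz": 0.3,"twist": 0,"grip": 0},{"dx": 0.01,"dy": 0,"dz": 0.3,"twist": 0,"grip": 0}]'

```text
t: 15.13
eef_pos: [630.7, 3.0, 89.5]
eef_rot: [-17.1, 87.2, -26.3]
contact_force: [-2.5, 0.3, 4.3]
opening: 17.5
```

```bash
python3 - <<'E'
from h import *
tool()
plan(scoop_target(87,-8.5,5.5),TUB[2])
im=capture("side")
im=cv2.resize(im[200:350,130:320,::-1],None,fx=4,fy=4,interpolation=cv2.INTER_CUBIC)
cv2.imwrite("pics/s11c.png",im)
E
```

```text
tool x [ 0.0437 -0.0216 -0.9988] M [ 0.14  0.67 -0.03]
scoop origin world [640.6   1.4   5. ] in tub [84.6 -9.   5. ] heading rel tub -0.07
t 15.1333 eef [630.7   3.   89.5] jaw y [ 0.161  0.987 -0.014] F [-2.5  0.3  4.3] open 17.5
dx,dy,dz cm [-0.04  0.05  0.24]
jaw heading 80.72 scoop heading if jaw=+y: -9.28 if -y: 170.72
twist -0.07
twist 179.93
```

View pics/s11c.png

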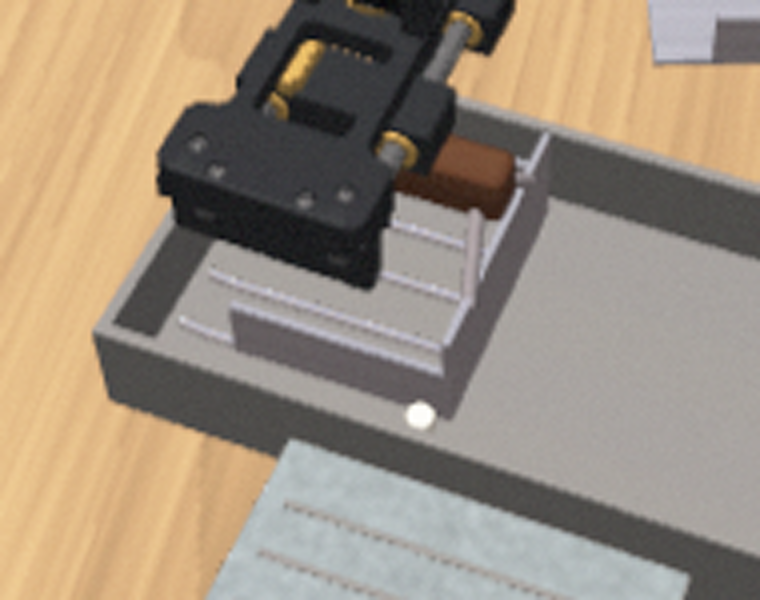

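>>> play_rows --deltas '[{"dx": 0.01,"dy": 0,"dz": 0.2,"twist": 0,"grip": 0},{"dx": 0,"dy": 0,"dz": 0.1,"twist": 0,"grip": 0}]'

```text
t: 15.35
eef_pos: [634.6, 2.3, 89.5]
eef_rot: [-16.8, 87.2, -26.1]
contact_force: [-3.1, 0.1, 3.4]
opening: 17.6
```

```bash
python3 - <<'E'
from h import *
tool()
plan(scoop_target(87,-8.5,55.5),TUB[2])
E
```

```text
tool x [ 0.0443 -0.0217 -0.9988] M [ 0.09  0.61 -0.03]
scoop origin world [644.4   0.7   5. ] in tub [88.5 -9.   5. ] heading rel tub -0.08
t 15.35 eef [634.6   2.3  89.5] jaw y [ 0.161  0.987 -0.014] F [-3.1  0.1  3.4] open 17.6
dx,dy,dz cm [-5.05 -0.02  0.09]
jaw heading 80.71 scoop heading if jaw=+y: -9.29 if -y: 170.71
twist -0.08
twist 179.92
```

>>> play_rows --deltas '[{"dx": -0.1,"dy": 0,"dz": 0,"twist": 0,"grip": 0},{"dx": -0.2,"dy": 0,"dz": 0,"twist": 0,"grip": 0},{"dx": -0.3,"dy": 0,"dz": 0,"twist": 0,"grip": 0},{"dx": -0.3,"dy": 0,"dz": 0,"twist": 0,"grip": 0},{"dx": -0.3,"dy": 0,"dz": 0,"twist": 0,"grip": 0},{"dx": -0.3,"dy": 0,"dz": 0,"twist": 0,"grip": 0},{"dx": -0.3,"dy": 0,"dz": 0,"twist": 0,"grip": 0},{"dx": -0.2,"dy": 0,"dz": 0,"twist": 0,"grip": 0}]'

```text
t: 16.02
eef_pos: [633.2, 2.7, 107.9]
eef_rot: [-17.8, 87.4, -27.1]
contact_force: [0.2, 0.4, -3.4]
opening: 17.4
```

```bash
python3 - <<'E'
from h import *
tool()
plan(scoop_target(87,-8.5,70),TUB[2])
im=capture("side")
im=cv2.resize(im[180:350,130:320,::-1],None,fx=3.5,fy=3.5,interpolation=cv2.INTER_CUBIC)
cv2.imwrite("pics/s12c.png",im)
im=capture("top");im=cv2.resize(im[110:260,100:300,::-1],None,fx=4,fy=4,interpolation=cv2.INTER_CUBIC)
cv2.imwrite("pics/t12c.png",im)
E
```

```text
tool x [ 0.041  -0.021  -0.9989] M [-0.01  0.09 -0.03]
scoop origin world [643.1   1.1  23.4] in tub [87.1 -8.9 23.4] heading rel tub -0.09
t 16.0167 eef [633.2   2.7 107.9] jaw y [ 0.162  0.987 -0.014] F [ 0.2  0.4 -3.4] open 17.4
dx,dy,dz cm [-4.66 -0.03  0.19]
jaw heading 80.7 scoop heading if jaw=+y: -9.3 if -y: 170.7
twist -0.09
twist 179.91
```

View pics/s12c.png

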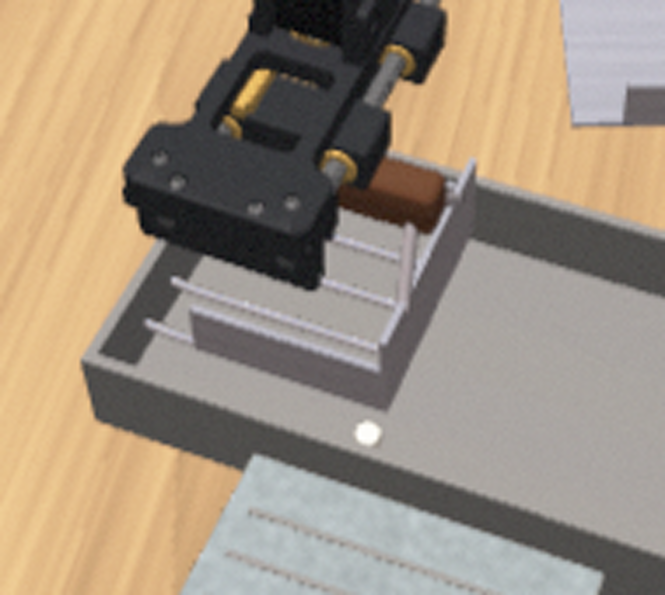

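View pics/t12c.png

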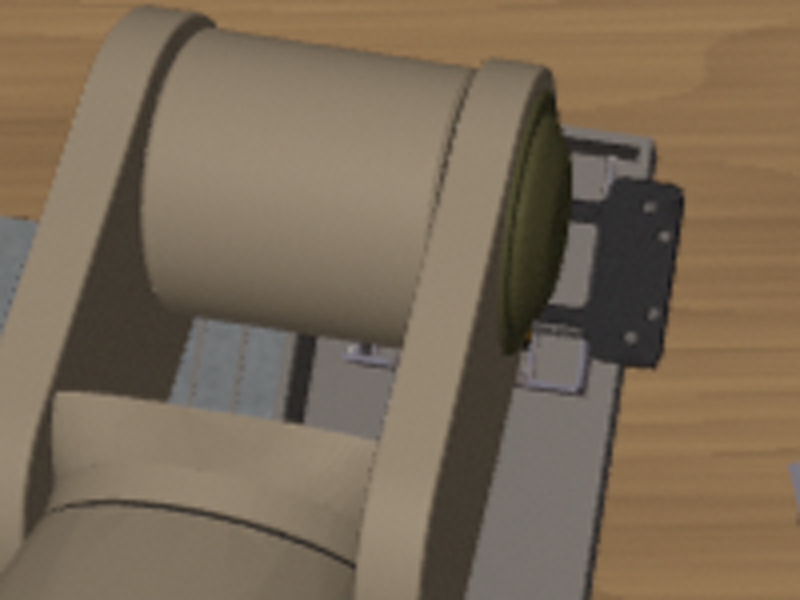

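```bash
python3 - <<'E'
from h import *
f=[]
for i in range(6):
    capture("side"); s=bot.read_state(); f.append(np.r_[s["contact_force"],s["torque"]])
print(np.mean(f,0).round(3),np.std(f,0).round(2)); tool()
E
```

```text
[-0.122  0.213 -3.737  0.035  0.058 -0.022] [0.32 0.49 0.77 0.04 0.02 0.04]
tool x [ 0.0402 -0.0208 -0.999 ] M [ 0.01  0.1  -0.07]
scoop origin world [642.9   1.1  22.7] in tub [87.  -8.9 22.7] heading rel tub -0.09
```

>>> play_rows --deltas '[{"dx": -0.1,"dy": 0,"dz": 0,"twist": 0,"grip": 0},{"dx": -0.1,"dy": 0,"dz": 0,"twist": 0,"grip": 0},{"dx": -0.1,"dy": 0,"dz": 0,"twist": 0,"grip": 0},{"dx": -0.1,"dy": 0,"dz": 0,"twist": 0,"grip": 0},{"dx": -0.1,"dy": 0,"dz": 0,"twist": 0,"grip": 0},{"dx": -0.1,"dy": 0,"dz": 0,"twist": 0,"grip": 0},{"dx": -0.1,"dy": 0,"dz": 0,"twist": 0,"grip": 0},{"dx": -0.1,"dy": 0,"dz": 0,"twist": 0,"grip": 0},{"dx": -0.1,"dy": 0,"dz": 0,"twist": 0,"grip": 0},{"dx": -0.1,"dy": 0,"dz": 0,"twist": 0,"grip": 0},{"dx": -0.1,"dy": 0,"dz": 0,"twist": 0,"grip": 0},{"dx": -0.1,"dy": 0,"dz": 0,"twist": 0,"grip": 0}]'

```text
t: 17.42
eef_pos: [632.4, 3.0, 120.1]
eef_rot: [-18.3, 87.4, -27.6]
contact_force: [0.3, 0.2, -3.5]
opening: 17.8
```

```bash
python3 - <<'E'
from h import *
tool()
plan(scoop_target(87,-8.5,60),TUB[2])
E
```

```text
tool x [ 0.0395 -0.0207 -0.999 ] M [0.03 0.11 0.01]
scoop origin world [642.3   1.4  35.6] in tub [86.3 -8.7 35.6] heading rel tub -0.09
t 17.4167 eef [632.4   3.  120.1] jaw y [ 0.162  0.987 -0.014] F [ 0.3  0.2 -3.5] open 17.8
dx,dy,dz cm [-2.43 -0.01  0.17]
jaw heading 80.7 scoop heading if jaw=+y: -9.3 if -y: 170.7
twist -0.09
twist 179.91
```

>>> play_rows --deltas '[{"dx": -0.1,"dy": 0,"dz": 0,"twist": 0,"grip": 0},{"dx": -0.15,"dy": 0,"dz": 0,"twist": 0,"grip": 0},{"dx": -0.15,"dy": 0,"dz": 0,"twist": 0,"grip": 0},{"dx": -0.15,"dy": 0,"dz": 0,"twist": 0,"grip": 0},{"dx": -0.15,"dy": 0,"dz": 0,"twist": 0,"grip": 0},{"dx": -0.15,"dy": 0,"dz": 0,"twist": 0,"grip": 0},{"dx": -0.15,"dy": 0,"dz": 0,"twist": 0,"grip": 0},{"dx": -0.15,"dy": 0,"dz": 0,"twist": 0,"grip": 0},{"dx": -0.15,"dy": 0,"dz": 0,"twist": 0,"grip": 0},{"dx": -0.15,"dy": 0,"dz": 0,"twist": 0,"grip": 0},{"dx": -0.15,"dy": 0,"dz": 0,"twist": 0,"grip": 0},{"dx": -0.15,"dy": 0,"dz": 0,"twist": 0,"grip": 0},{"dx": -0.15,"dy": 0,"dz": 0,"twist": 0,"grip": 0},{"dx": -0.15,"dy": 0,"dz": 0,"twist": 0,"grip": 0},{"dx": -0.1,"dy": 0,"dz": 0,"twist": 0,"grip": 0}]'

```text
t: 18.67
eef_pos: [631.4, 3.5, 144.1]
eef_rot: [-18.3, 87.4, -27.6]
contact_force: [-0.2, 0.5, -3.1]
opening: 17.5
```

```bash
python3 - <<'E'
from h import *
tool()
plan(scoop_target(0,150,60),TUB[2])
im=capture("side");cv2.imwrite("pics/side13.png",im[:,:,::-1])
f=bot.read_state()["contact_force"];print(f)
im=capture("top");cv2.imwrite("pics/top13.png",im[:,:,::-1])
print(bot.read_state()["contact_force"])
E
```

```text
tool x [ 0.0396 -0.0207 -0.999 ] M [0.11 0.12 0.02]
scoop origin world [641.3   1.9  59.6] in tub [85.2 -8.4 59.6] heading rel tub -0.09
t 18.6667 eef [631.4   3.5 144.1] jaw y [ 0.162  0.987 -0.014] F [-0.2  0.5 -3.1] open 17.5
dx,dy,dz cm [-0.63 15.82 -8.53]
jaw heading 80.7 scoop heading if jaw=+y: -9.3 if -y: 170.7
twist -0.09
twist 179.91
[ 0.55701563 -0.12479365 -3.68855463]
[ 0.69325609 -0.20312844 -3.19735118]
```

View pics/side13.png

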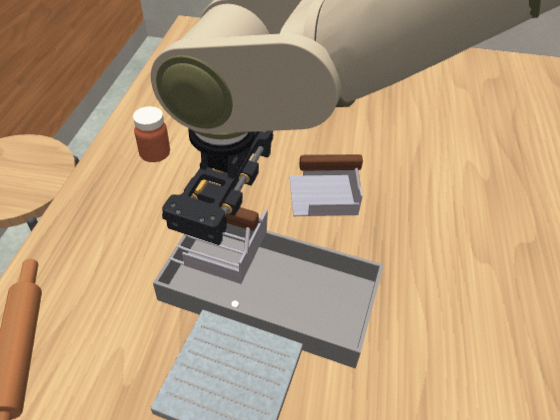

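View pics/top13.png

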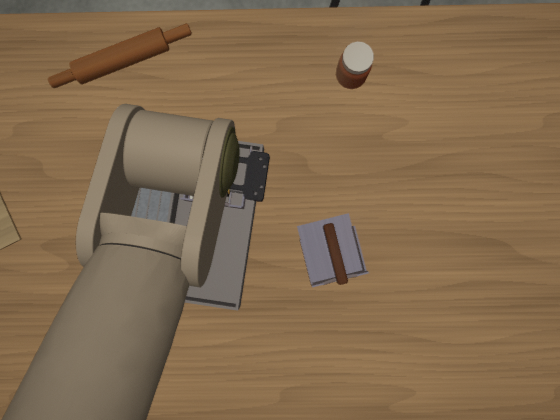

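>>> play_rows --deltas '[{"dx": -0.02,"dy": 0.2,"dz": 0,"twist": 0,"grip": 0},{"dx": -0.02,"dy": 0.4,"dz": -0.05,"twist": 0,"grip": 0},{"dx": -0.02,"dy": 0.6,"dz": -0.1,"twist": 0,"grip": 0},{"dx": -0.02,"dy": 0.6,"dz": -0.15,"twist": 0,"grip": 0},{"dx": -0.02,"dy": 0.6,"dz": -0.2,"twist": 0,"grip": 0},{"dx": -0.02,"dy": 0.6,"dz": -0.25,"twist": 0,"grip": 0},{"dx": -0.02,"dy": 0.6,"dz": -0.25,"twist": 0,"grip": 0},{"dx": -0.02,"dy": 0.6,"dz": -0.25,"twist": 0,"grip": 0},{"dx": -0.02,"dy": 0.6,"dz": -0.25,"twist": 0,"grip": 0},{"dx": -0.02,"dy": 0.6,"dz": -0.25,"twist": 0,"grip": 0},{"dx": -0.02,"dy": 0.6,"dz": -0.25,"twist": 0,"grip": 0},{"dx": -0.02,"dy": 0.6,"dz": -0.25,"twist": 0,"grip": 0},{"dx": -0.02,"dy": 0.6,"dz": -0.25,"twist": 0,"grip": 0},{"dx": -0.02,"dy": 0.6,"dz": -0.25,"twist": 0,"grip": 0},{"dx": -0.02,"dy": 0.6,"dz": -0.25,"twist": 0,"grip": 0}]'

```text
t: 20.02
eef_pos: [613.3, 100.8, 144.3]
eef_rot: [-18.3, 87.5, -27.6]
contact_force: [0.5, 0.2, -3.0]
opening: 17.7
```

```bash
python3 - <<'E'
from h import *
tool()
plan(scoop_target(0,150,60),TUB[2])
im=capture("side");cv2.imwrite("pics/side14.png",im[:,:,::-1])
f=bot.read_state()["contact_force"];print(f)
E
```

```text
tool x [ 0.039  -0.0204 -0.999 ] M [0.03 0.09 0.01]
scoop origin world [623.1  99.2  59.8] in tub [51.7 84.8 59.8] heading rel tub -0.08
t 20.0167 eef [613.3 100.8 144.3] jaw y [ 0.161  0.987 -0.014] F [ 0.5  0.2 -3. ] open 17.7
dx,dy,dz cm [-0.33  6.51 -5.17]
jaw heading 80.71 scoop heading if jaw=+y: -9.29 if -y: 170.71
twist -0.08
twist 179.92
[ 0.12053493  1.08482326 -3.79778734]
```

View pics/side14.png

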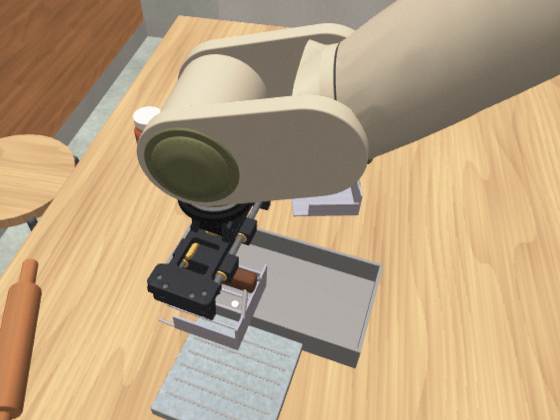

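>>> play_rows --deltas '[{"dx": -0.02,"dy": 0.5,"dz": -0.3,"twist": 0,"grip": 0},{"dx": -0.02,"dy": 0.5,"dz": -0.35,"twist": 0,"grip": 0},{"dx": -0.02,"dy": 0.5,"dz": -0.35,"twist": 0,"grip": 0},{"dx": -0.02,"dy": 0.5,"dz": -0.35,"twist": 0,"grip": 0},{"dx": -0.02,"dy": 0.5,"dz": -0.35,"twist": 0,"grip": 0},{"dx": -0.02,"dy": 0.5,"dz": -0.35,"twist": 0,"grip": 0},{"dx": -0.02,"dy": 0.5,"dz": -0.35,"twist": 0,"grip": 0},{"dx": -0.02,"dy": 0.5,"dz": -0.35,"twist": 0,"grip": 0},{"dx": -0.02,"dy": 0.5,"dz": -0.35,"twist": 0,"grip": 0},{"dx": -0.02,"dy": 0.5,"dz": -0.35,"twist": 0,"grip": 0},{"dx": -0.02,"dy": 0.4,"dz": -0.35,"twist": 0,"grip": 0},{"dx": -0.02,"dy": 0.3,"dz": -0.3,"twist": 0,"grip": 0},{"dx": -0.02,"dy": 0.2,"dz": -0.25,"twist": 0,"grip": 0},{"dx": -0.02,"dy": 0.1,"dz": -0.2,"twist": 0,"grip": 0},{"dx": -0.02,"dy": 0,"dz": -0.1,"twist": 0,"grip": 0},{"dx": 0,"dy": 0,"dz": 0,"twist": 0,"grip": 0}]'

```text
t: 21.4
eef_pos: [572.3, 176.3, 144.7]
eef_rot: [-17.9, 87.5, -27.1]
contact_force: [-0.3, -0.0, -2.9]
opening: 17.7
```

```bash
python3 - <<'E'
from h import *
tool()
plan(scoop_target(0,150,30),TUB[2])
im=capture("side");cv2.imwrite("pics/side15.png",im[:,:,::-1])
f=bot.read_state()["contact_force"];print(f)
E
```

```text
tool x [ 0.0391 -0.02   -0.999 ] M [-0.01  0.08 -0.03]
scoop origin world [582.2 174.7  60.2] in tub [ -0.8 152.8  60.2] heading rel tub 0.0
t 21.4 eef [572.3 176.3 144.7] jaw y [ 0.16   0.987 -0.013] F [-0.3 -0.  -2.9] open 17.7
dx,dy,dz cm [ 3.03 -0.24 -0.05]
jaw heading 80.79 scoop heading if jaw=+y: -9.21 if -y: 170.79
twist 0.0
twist -180.0
[ 0.60705033 -0.31903344 -4.35190728]
```

View pics/side15.png

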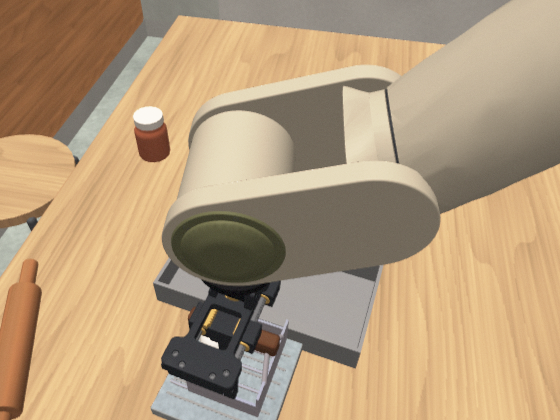

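>>> play_rows --deltas '[{"dx": 0.1,"dy": -0.1,"dz": 0,"twist": 0,"grip": 0},{"dx": 0.2,"dy": -0.1,"dz": 0,"twist": 0,"grip": 0},{"dx": 0.2,"dy": 0,"dz": -0.02,"twist": 0,"grip": 0},{"dx": 0.2,"dy": 0,"dz": -0.02,"twist": 0,"grip": 0},{"dx": 0.2,"dy": 0,"dz": -0.02,"twist": 0,"grip": 0},{"dx": 0.2,"dy": 0,"dz": -0.02,"twist": 0,"grip": 0},{"dx": 0.2,"dy": 0,"dz": -0.02,"twist": 0,"grip": 0},{"dx": 0.2,"dy": 0,"dz": -0.02,"twist": 0,"grip": 0},{"dx": 0.2,"dy": 0,"dz": -0.02,"twist": 0,"grip": 0},{"dx": 0.2,"dy": 0,"dz": -0.02,"twist": 0,"grip": 0},{"dx": 0.2,"dy": 0,"dz": -0.02,"twist": 0,"grip": 0},{"dx": 0.2,"dy": 0,"dz": -0.02,"twist": 0,"grip": 0},{"dx": 0.2,"dy": 0,"dz": -0.02,"twist": 0,"grip": 0},{"dx": 0.2,"dy": 0,"dz": -0.02,"twist": 0,"grip": 0},{"dx": 0.2,"dy": 0,"dz": 0,"twist": 0,"grip": 0},{"dx": 0.2,"dy": 0,"dz": 0,"twist": 0,"grip": 0},{"dx": 0.1,"dy": 0,"dz": 0,"twist": 0,"grip": 0}]'

```text
t: 22.87
eef_pos: [571.4, 172.9, 109.0]
eef_rot: [-17.9, 87.5, -27.2]
contact_force: [-0.1, 0.2, -4.0]
opening: 17.8
```

```bash
python3 - <<'E'
from h import *
tool()
plan(scoop_target(0,150,20),TUB[2])
im=capture("side");cv2.imwrite("pics/side16.png",cv2.resize(im[200:,120:400,::-1],None,fx=2.6,fy=2.6,interpolation=cv2.INTER_CUBIC))
print(bot.read_state()["contact_force"])
E
```

```text
tool x [ 0.0392 -0.0202 -0.999 ] M [0.04 0.08 0.02]
scoop origin world [581.3 171.2  24.5] in tub [ -1.1 149.2  24.5] heading rel tub -0.08
t 22.8667 eef [571.4 172.9 109. ] jaw y [ 0.161  0.987 -0.014] F [-0.1  0.2 -4. ] open 17.8
dx,dy,dz cm [0.45 0.09 0.09]
jaw heading 80.71 scoop heading if jaw=+y: -9.29 if -y: 170.71
twist -0.08
twist 179.92
[ 0.58321839 -0.01195063 -3.85773238]
```

View pics/side16.png

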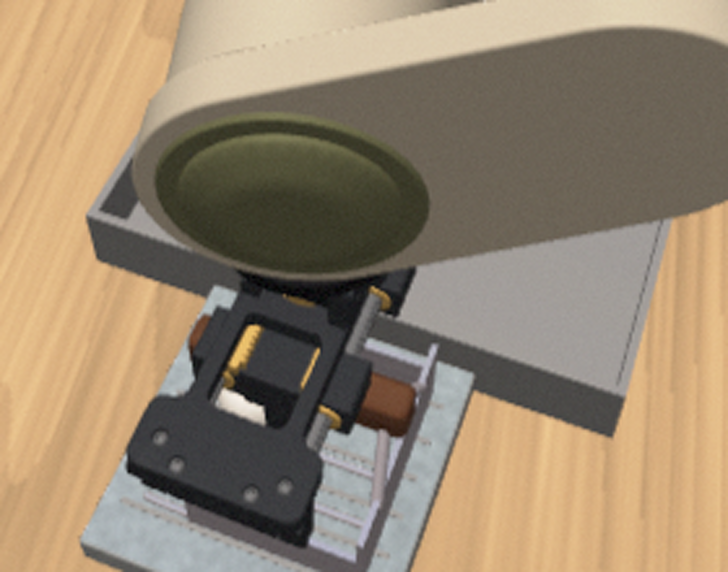

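Ball is seen in the scoop (white at (245,403) in the crop), and the scoop hangs about 4.5 mm over the board. I'll set it down gently.

>>> play_rows --deltas '[{"dx": 0.1,"dy": 0.05,"dz": 0,"twist": 0,"grip": 0},{"dx": 0.1,"dy": 0,"dz": 0,"twist": 0,"grip": 0},{"dx": 0.1,"dy": 0,"dz": 0,"twist": 0,"grip": 0},{"dx": 0.1,"dy": 0,"dz": 0,"twist": 0,"grip": 0},{"dx": 0.05,"dy": 0,"dz": 0,"twist": 0,"grip": 0}]'

```text
t: 23.33
eef_pos: [572.1, 173.3, 104.6]
eef_rot: [-17.0, 87.4, -26.3]
contact_force: [0.0, -0.0, 1.6]
opening: 17.5
```

```bash
python3 - <<'E'
from h import *
tool()
plan(scoop_target(0,150,20),TUB[2])
E
```

```text
tool x [ 0.0406 -0.0201 -0.999 ] M [-0.03  0.12  0.  ]
scoop origin world [582.  171.7  20.1] in tub [ -0.5 149.8  20.1] heading rel tub -0.08
t 23.3333 eef [572.1 173.3 104.6] jaw y [ 0.161  0.987 -0.013] F [ 0.  -0.   1.6] open 17.5
dx,dy,dz cm [0.01 0.02 0.05]
jaw heading 80.71 scoop heading if jaw=+y: -9.29 if -y: 170.71
twist -0.08
twist 179.92
```

>>> play_rows --deltas '[{"dx": 0.05,"dy": 0,"dz": 0,"twist": 0,"grip": 0},{"dx": 0.03,"dy": 0,"dz": 0,"twist": 0,"grip": 0},{"dx": 0,"dy": 0,"dz": 0,"twist": 0,"grip": 25},{"dx": 0,"dy": 0,"dz": 0,"twist": 0,"grip": 35},{"dx": 0,"dy": 0,"dz": 0,"twist": 0,"grip": 60},{"dx": 0,"dy": 0,"dz": 0,"twist": 0,"grip": 60},{"dx": 0,"dy": 0,"dz": 0,"twist": 0,"grip": 60},{"dx": 0,"dy": 0,"dz": 0,"twist": 0,"grip": 60},{"dx": 0,"dy": 0,"dz": 0,"twist": 0,"grip": 60}]'

```text
t: 24.08
eef_pos: [573.3, 173.4, 105.6]
eef_rot: [-14.2, 87.2, -23.5]
contact_force: [-0.9, -0.2, 0.1]
opening: 53.1
```

```bash
python3 - <<'E'
from h import *
tool()
plan(scoop_target(0,150,20),TUB[2])
im=capture("side");cv2.imwrite("pics/side17.png",cv2.resize(im[200:,120:400,::-1],None,fx=2.6,fy=2.6,interpolation=cv2.INTER_CUBIC))
E
```

```text
tool x [ 0.0452 -0.0197 -0.9988] M [ 0.02  0.02 -0.03]
scoop origin world [583.2 171.8  21.1] in tub [  0.7 150.1  21.1] heading rel tub -0.08
t 24.0833 eef [573.3 173.4 105.6] jaw y [ 0.161  0.987 -0.012] F [-0.9 -0.2  0.1] open 53.1
dx,dy,dz cm [ 0.11 -0.01 -0.07]
jaw heading 80.71 scoop heading if jaw=+y: -9.29 if -y: 170.71
twist -0.08
twist 179.92
```

View pics/side17.png

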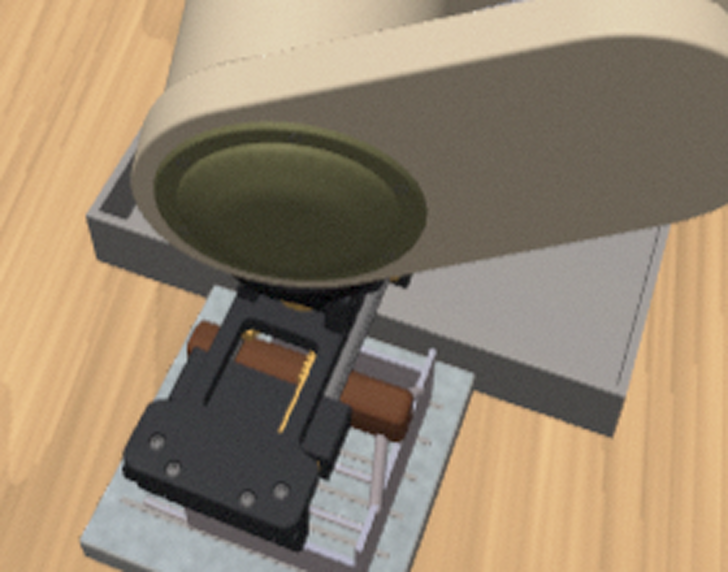

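Released. I'll back straight up slowly, then move away.

>>> play_rows --deltas '[{"dx": -0.4,"dy": 0,"dz": 0,"twist": 0,"grip": 60},{"dx": -0.8,"dy": 0,"dz": 0,"twist": 0,"grip": 60},{"dx": -0.8,"dy": 0,"dz": 0,"twist": 0,"grip": 60},{"dx": -1,"dy": 0,"dz": 0,"twist": 0,"grip": 60},{"dx": -1,"dy": 0,"dz": 0,"twist": 0,"grip": 60},{"dx": -1.5,"dy": 0,"dz": 0,"twist": 0,"grip": 60},{"dx": -2,"dy": 0,"dz": 0,"twist": 0,"grip": 60},{"dx": -2,"dy": 0,"dz": 0,"twist": 0,"grip": 60},{"dx": -2,"dy": 0,"dz": -1,"twist": 0,"grip": 60},{"dx": -1,"dy": 0,"dz": -2,"twist": 0,"grip": 60},{"dx": 0,"dy": 0,"dz": -2,"twist": 0,"grip": 60},{"dx": 0,"dy": 0,"dz": -2,"twist": 0,"grip": 60},{"dx": 0,"dy": 0,"dz": -2,"twist": 0,"grip": 60},{"dx": 0,"dy": 0,"dz": -2,"twist": 0,"grip": 60},{"dx": 0,"dy": 0,"dz": -2,"twist": 0,"grip": 60},{"dx": 0,"dy": 0,"dz": -1,"twist": 0,"grip": 60},{"dx": 0,"dy": 0,"dz": 0,"twist": 0,"grip": 60}]'

```text
t: 25.55
eef_pos: [423.4, 199.2, 245.0]
eef_rot: [-5.8, 86.3, -15.2]
contact_force: [0.5, 0.1, -0.4]
opening: 52.8
```

```bash
python3 - <<'E'
from h import *
plan(scoop_target(0,150,20),TUB[2])
im=capture("side");cv2.imwrite("pics/side18.png",im[:,:,::-1])
im=capture("top");cv2.imwrite("pics/top18.png",im[:,:,::-1])
for d in finder.outline_of("ball","top")[:2]+finder.outline_of("chip","top")[:2]: print(d["p"],d["at"])
E
```

```text
t 25.55 eef [423.4 199.2 245. ] jaw y [ 0.162  0.987 -0.007] F [ 0.5  0.1 -0.4] open 52.8
dx,dy,dz cm [15.   -0.03 14.21]
jaw heading 80.66 scoop heading if jaw=+y: -9.34 if -y: 170.66
twist -0.13
twist 179.87
0.64 [134.7, 196.0]
0.42 [197.9, 215.4]
0.39 [112.9, 217.1]
```

View pics/side18.png

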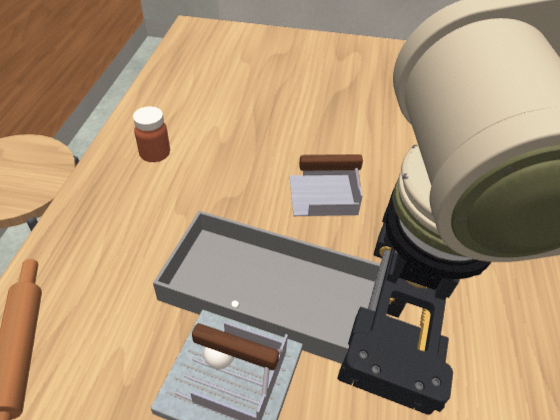

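View pics/top18.png

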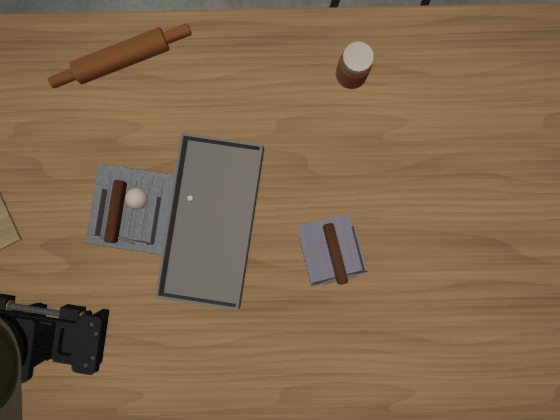

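```bash
python3 - <<'E'
from h import *
for i in range(3): im=capture("top")
d=finder.outline_of("ball","top")[0]; print(d["at"],d["region"].sum())
print("ball in tub frame",loc(TUB,ray("top",(136,198.3),40)).round(1))
print("handle front/back in tub",[loc(TUB,ray("top",u,108)).round(1) for u in((119,182),(111,242))])
cv2.imwrite("pics/top19.png",cv2.resize(im[150:270,80:280,::-1],None,fx=4,fy=4,interpolation=cv2.INTER_CUBIC))
E
```

```text
[135.9, 200.0] 384
ball in tub frame [ 20.2 139.4  40. ]
handle front/back in tub [array([ 40.9, 149.1, 108. ]), array([-59.5, 146.1, 108. ])]
```

View pics/top19.png

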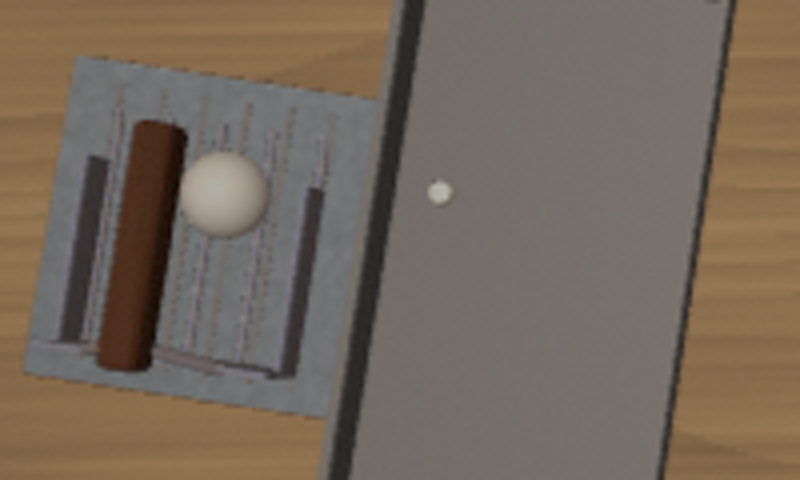

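The ball sits between bars of the scoop (crop (225,195)), the scoop is flat and centred on the board, and the chip is in the tub at (440,192). Handing in.

```bash
python3 - <<'E'
from h import *
print(bot.close_job(), bot.read_state()["t"])
E
```

```text
the job is handed in; nothing more can be done
the job is handed in; nothing more can be done
```

I scooped the ball out with the slotted scoop, stood the scoop on the middle of the draining board with the ball in it, let go, backed the arm away and handed the job in. At the last reading before hand-in the clock was about 26 s.

- **Ball:** in the last pictures it sits on two neighbouring bars, inside the side plates. The camera puts it at about (20, 139) mm in the tub frame. The fingers never touched it.
- **Scoop:** it stands flat. The arm's own reading puts it within 1 mm of the board's middle, and the camera within about 2–3 mm.
- **Chip:** it is still on the tub floor. It did not drop between the bars. One bar tip touched it on the first approach, so I backed off and slid past. The side plate then nudged it toward the tub wall, and it stayed outside the scoop. The fingers never touched it.
- **Forces:** the highest contact force I read was about 10 N, at the ends of my moves.
- **Disagreements:** the gripper drifted about 1–1.5° in tilt during the work. The scoop may have been nose-down by about 0.3° while carried, but the ball stayed in. The two cameras differed by 3–4 mm, so I worked from positions relative to the tub.

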